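# Zero the dial gauge on its master and load the taper-shank points

## Robot

A 6-joint arm with a two-finger parallel gripper is mounted at the origin on a cart in front of the work surface, level with it; the furniture and walls round the work are solid. World frame = base frame: x ahead of the robot, y to its left, z up, the work surface at z = 0. Lengths are in m, angles in degrees, forces in N, time in s.
With the tool pointing down it reaches from about 0.35 to 0.875 m from the base axis. Payload 4.2 kg.
Tool frame: the origin (TCP) lies midway between the tips of the shut fingers; the grasp point (between the pads) lies 19 mm behind it; z points along the fingers, y is the line along which they close (so a half turn about z gives the same grasp; the last joint's range is limited). The gripper opens to 87 mm and grips with 3 to 60 N. Pads are 19 mm wide; open, the fingers measure 117 mm over their backs; the gripper's body (75 mm by 190 mm) begins 51 mm behind the grasp point.
Start: joints at [84.718, 22.042, 0.453, 0, -68.411, -14.817], TCP at [0.215, 0.587, 0.19] pointing down, gripper open.
Joint ranges: [-179.83, 179.83], [-69.29, 118.12], [-61.27, 80.66], [-181.25, 117.63], [-171.15, -9.14], [-177.46, 177.46]. Speed limits (degrees/s): [159.86, 159.86, 180, 180, 180, 180].

## Interface

Orientations are given as [roll, pitch, yaw] about the fixed x, y, z axes, in that order (R = Rz(yaw) Ry(pitch) Rx(roll)).
In Python, from workcell import env gives the robot as it stands. The module is installed in compiled form; this text tells all that it offers. Calls block until the motion is done:
- env.goto(position, orientation): joint-space move of the TCP to a pose.
- env.move_straight(position, rotation=None, rate=0.15, force_limit=None): straight line of the TCP; rotation=None keeps the orientation; rate is the mean speed in m/s. With force_limit (N) it stops when the force on the tool has changed by that much, and returns True; else False.
- env.set_joints(angles): joint-space move.
- env.gripper_to(opening, grasp_force=None): opening from 0.0 (shut) to 1.0 (fully open); grasp_force is the grip in N (None keeps the last); returns when the fingers have stopped.
- env.dwell(seconds).
- env.inverse_kinematics(position, orientation): joint angles nearest the present ones, or None.
- env.read_state(): the state.
- env.grab_frame(name): name is "scene" or "top"; returns a dict with "image" (480x640x3 uint8, blue, green, red), "fx", "fy", "cx", "cy" (pixels), "position" and "orientation" of the camera in the world. Camera axes: x right, y up, looking along -z (the intrinsics and any distortion apply to the point x, -y, -z); pixel columns grow to the right and rows downward; lengths in m; the calibration is good to about 2 mm. A picture is of the moment at which its call begins. There is no depth.
A pose or a line that the arm cannot do raises env.Unreachable and nothing moves.
- env.close_job(): hands the job in; it is judged then, once.
Trained networks look in a picture, given as the dict that the camera call returned (one of the last four; its "shot" number tells which), for a name from the list of things; names that differ only in an ending like _2 or _b are one class to them, and where a whole thing is asked for, a point or a joint stands for the part that bears it (a point fixed in the world has none). Each returns a list of dicts, best first, with "score" (0 to 1); they miss things now and then, are a little off and sometimes report something else, mostly with a low value. They report only what shows in the picture. A call takes as long as a camera call.
- env.search_frame(picture, thing): "xyz" ([x, y, z] in m, in world coordinates, good to about 4 mm: the middle of the surface that is visible of it).
- env.trace(picture, thing): "mask" (480x640 bool, what is visible of it).
The state is a dict: "clock": time; "joint_positions": joint angles; "qvel": joint speeds; "joint_torque": joint torques, N m; "position": TCP position; "tool_rot": TCP orientation; "force": force on the tool from outside, world axes, zero at the start; "wrist_torque": the same for the moment, N m; "opening": opening from 0.0 (shut) to 1.0 (fully open); "finger_force": force on a finger pad.
Only numpy, scipy, OpenCV 4.12 (cv2) and the standard library are available. Lean on these libraries where they do the work, as an engineer would, in place of code of your own. Each camera call takes 0.05 s, during which the arm holds its last target. There are 200 camera calls.

## Task

Get the checking gauge ready. Stand the steel setting master in the gauge's tapered socket, turn the dial's bezel until its red zero mark is right at the pointer, let go, and then put the master back in its brass-rimmed cup without disturbing that setting. Stand every grinding point from the sloping rest upright with its taper fully home: one of them, whichever you like, in the gauge socket ready to be read, each of the others in a grey cup of the rack; do not knock over the pot or the tin.

Things in the scene. Friction and masses are not known exactly. Their poses are not given: they have to be found in the camera images.
- point_pink_grip (a point): steel grinding point with a dusty pink cylindrical abrasive head (may be absent). 130 mm long: taper 48 mm (12 to 26 mm diameter), plain collar 60 mm (26 mm diameter), head 22 mm (24 mm diameter); 0.26 kg. This point: on the axis in the collar, 96 mm from the small end: grasp here. z: along the axis to the head. Starts on the rest, leaning 45 degrees, head up and away from the robot
- point_pink_seat (a point): the same tool: point on its axis at the large end of the taper, 48 mm below the grip point; within about 2 mm of a socket's seat point when the taper is fully home. Same axes
- point_green_grip (a point): steel grinding point with a dark green pointed abrasive head (may be absent). 130 mm long: taper 48 mm (12 to 26 mm diameter), plain collar 60 mm (26 mm diameter), head 22 mm (24 mm diameter); 0.26 kg. This point: on the axis in the collar, 96 mm from the small end: grasp here. z: along the axis to the head. Starts on the rest, leaning 45 degrees, head up and away from the robot
- point_green_seat (a point): the same tool: point on its axis at the large end of the taper, 48 mm below the grip point; within about 2 mm of a socket's seat point when the taper is fully home. Same axes
- point_white_grip (a point): steel grinding point with an off-white barrel-shaped abrasive head (may be absent). 130 mm long: taper 48 mm (12 to 26 mm diameter), plain collar 60 mm (26 mm diameter), head 22 mm (24 mm diameter); 0.26 kg. This point: on the axis in the collar, 96 mm from the small end: grasp here. z: along the axis to the head. Starts on the rest, leaning 45 degrees, head up and away from the robot
- point_white_seat (a point): the same tool: point on its axis at the large end of the taper, 48 mm below the grip point; within about 2 mm of a socket's seat point when the taper is fully home. Same axes
- point_brown_grip (a point): steel grinding point with a brown slightly tapering abrasive head (may be absent). 130 mm long: taper 48 mm (12 to 26 mm diameter), plain collar 60 mm (26 mm diameter), head 22 mm (24 mm diameter); 0.26 kg. This point: on the axis in the collar, 96 mm from the small end: grasp here. z: along the axis to the head. Starts on the rest, leaning 45 degrees, head up and away from the robot
- point_brown_seat (a point): the same tool: point on its axis at the large end of the taper, 48 mm below the grip point; within about 2 mm of a socket's seat point when the taper is fully home. Same axes
- rest: sloping wooden rest (fixed), 100 x 228 mm, 80 mm high; tools lie in four grooves 54 mm apart along its y, each on a 20 mm wide steel V rail under the 44 mm of collar next to the taper, the small end against a ledge; the upper collar and head overhang freely, and fingers can pass 13 mm below the collar beside the rail. Origin: centre of its underside; x points to its high side
- master_grip (a point): the setting master: bright steel with a brass knob on top, otherwise shaped exactly as the grinding points (130 mm long, collar 26 mm diameter, knob 25 mm diameter; 0.34 kg). This point: on the axis, 96 mm from the small end: grasp here. z: along the axis to the knob. Starts standing in the brass-rimmed red cup of the rack
- master_seat (a point): the master: point on its axis at the large end of its taper, 48 mm below its grip point. Same axes
- gauge_seat (a point): steel tapered socket of the dial gauge (fixed; green base 184 x 80 mm): point on its upright axis where the large end of a seated taper rests, 66 mm above the bench, 1.5 mm above the mouth (opening 25.6 mm). x runs to the dial's centre, 115 mm away. The plunger comes along that line 12 mm above this point; a seated collar pushes it back 4 mm (under 0.5 N)
- cup_0 (a point): grey tapered cup 0 of the rack, for a grinding point: point on its axis where the large end of a seated taper rests, 63.5 mm above the bench, 1.5 mm above the mouth (opening 25.6 mm, depth 50 mm). Cups stand 60 mm apart along y of this point. The rack (aluminium plate 70 x 240 x 12 mm, 1.6 kg) is loose on the bench
- cup_1 (a point): grey tapered cup 1 of the rack, for a grinding point: point on its axis where the large end of a seated taper rests, 63.5 mm above the bench, 1.5 mm above the mouth (opening 25.6 mm, depth 50 mm). Cups stand 60 mm apart along y of this point. The rack (aluminium plate 70 x 240 x 12 mm, 1.6 kg) is loose on the bench
- cup_2 (a point): grey tapered cup 2 of the rack, for a grinding point: point on its axis where the large end of a seated taper rests, 63.5 mm above the bench, 1.5 mm above the mouth (opening 25.6 mm, depth 50 mm). Cups stand 60 mm apart along y of this point. The rack (aluminium plate 70 x 240 x 12 mm, 1.6 kg) is loose on the bench
- cup_master (a point): the same for the red cup with the brass rim at the +y end of the rack's row: the master's own place
- bezel_grip (a point): centre of the dial's black knurled bezel, a ring 54 mm in diameter, 14.5 mm high (top 100 mm above the bench; this point 92.5 mm), over a case 50 mm in diameter. It turns about its upright axis with the white dial face and stays where it is left. Grasp it from above across its diameter
- zero_mark (a point): the red zero mark on the dial face, 22 mm from the dial's centre; turns with the bezel
- pointer_tip (a point): tip of the black pointer (its long thin end; the tail is short and broad) over the dial face, 22 mm from the dial's centre; the dial reads zero when it points at the red mark
- gauge_bezel (a joint): angle of the bezel, growing clockwise seen from above; at 0 the red mark lies on the side away from the socket. Friction 0.04 N m
- gauge_pointer (a joint): angle of the pointer, growing clockwise seen from above; 0 with the socket empty, about 1.2 with a tool seated (0.3 rad per mm of plunger). The dial reads zero when the bezel has the same angle
- oxide: small white pot with a green lid, 53 mm diameter, 65 mm high, behind the work; origin under its centre; a bystander
- tin: open zinc-coloured tin, 71 mm diameter, 78 mm high, behind the work; origin under its centre; a bystander

How it is judged (in metres and radians):
On the way, in this order (a step that is already met when the one before it is completed fails the run):
1. the setting master stands seated in the gauge socket (distance between master_seat and gauge_seat below 0.005 m and angle between master_seat's own z axis and vertical below 0.06 rad), for 0.3 s.
2. the red zero mark is at the pointer with the master seated, and the bezel has been let go (all of step 1 and horizontal distance between pointer_tip and zero_mark below 0.0025 m and contact force between the fingers and gauge_bezel below 0.3 N), for 0.3 s.
3. the master is back in its brass-rimmed cup (distance between master_seat and cup_master below 0.005 m and angle between master_seat's own z axis and vertical below 0.06 rad), for 0.2 s.
At the end, for the whole second after the job is handed in: master in its brass-rimmed cup, one point in the gauge socket, every other point in a grey cup, each upright within 0.06 rad, at rest, its seat point within 5 mm of the socket's; pointer tip within 5 mm of the red mark (within 2.5 mm while the master was in the gauge) (all of step 3 and horizontal distance between pointer_tip and zero_mark below 0.005 m and ((distance between point_pink_seat and gauge_seat below 0.005 m and angle between point_pink_seat's own z axis and vertical below 0.06 rad) or (distance between point_green_seat and gauge_seat below 0.005 m and angle between point_green_seat's own z axis and vertical below 0.06 rad) or (distance between point_white_seat and gauge_seat below 0.005 m and angle between point_white_seat's own z axis and vertical below 0.06 rad) or (distance between point_brown_seat and gauge_seat below 0.005 m and angle between point_brown_seat's own z axis and vertical below 0.06 rad)) and ((distance between point_pink_seat and gauge_seat below 0.005 m and angle between point_pink_seat's own z axis and vertical below 0.06 rad) or (distance between point_pink_seat and cup_0 below 0.005 m and angle between point_pink_seat's own z axis and vertical below 0.06 rad) or (distance between point_pink_seat and cup_1 below 0.005 m and angle between point_pink_seat's own z axis and vertical below 0.06 rad) or (distance between point_pink_seat and cup_2 below 0.005 m and angle between point_pink_seat's own z axis and vertical below 0.06 rad)) and ((distance between point_green_seat and gauge_seat below 0.005 m and angle between point_green_seat's own z axis and vertical below 0.06 rad) or (distance between point_green_seat and cup_0 below 0.005 m and angle between point_green_seat's own z axis and vertical below 0.06 rad) or (distance between point_green_seat and cup_1 below 0.005 m and angle between point_green_seat's own z axis and vertical below 0.06 rad) or (distance between point_green_seat and cup_2 below 0.005 m and angle between point_green_seat's own z axis and vertical below 0.06 rad)) and ((distance between point_white_seat and gauge_seat below 0.005 m and angle between point_white_seat's own z axis and vertical below 0.06 rad) or (distance between point_white_seat and cup_0 below 0.005 m and angle between point_white_seat's own z axis and vertical below 0.06 rad) or (distance between point_white_seat and cup_1 below 0.005 m and angle between point_white_seat's own z axis and vertical below 0.06 rad) or (distance between point_white_seat and cup_2 below 0.005 m and angle between point_white_seat's own z axis and vertical below 0.06 rad)) and ((distance between point_brown_seat and gauge_seat below 0.005 m and angle between point_brown_seat's own z axis and vertical below 0.06 rad) or (distance between point_brown_seat and cup_0 below 0.005 m and angle between point_brown_seat's own z axis and vertical below 0.06 rad) or (distance between point_brown_seat and cup_1 below 0.005 m and angle between point_brown_seat's own z axis and vertical below 0.06 rad) or (distance between point_brown_seat and cup_2 below 0.005 m and angle between point_brown_seat's own z axis and vertical below 0.06 rad)) and linear speed of each of point_pink, point_green, point_white, point_brown below 0.02 m/s); the robot touches nothing.
It fails at once if the pot or the tin is knocked over (angle between any of oxide, tin's own z axis and vertical above 0.6 rad).
Of point_pink, point_green, point_white, point_brown only 2 to 4 are there at a start; the rules pass over those that are not, and their reading is None.
At some moment in a run one of rack may be knocked a few centimetres aside while the robot is not near it.
It also fails if it takes over 210 s, if anything falls off the work surface, if the arm or the gripper's body presses on something with over 40 N, if the wrist force passes 120 N, or if a joint passes its speed limit or range.

## Working session

There is one attempt and no reset: what is moved stays moved. The work goes in short steps, each a Python script; the robot and the scene stay as the last script left them, time stands still between calls to the robot, and variables do not carry over. Pictures are saved under pics/ and viewed, at most 14 in all, crops included, and the job is handed in when it is done.

```bash
mkdir -p pics; cat > h.py <<'E'
import numpy as np, cv2
from scipy.spatial.transform import Rotation as R
from workcell import env
def cam(p):
    return R.from_euler('xyz',p['orientation'],degrees=True).as_matrix() if len(np.shape(p['orientation']))==1 else np.array(p['orientation'])
def proj(p,X):
    c=cam(p).T@(np.array(X)-p['position']); return np.array([p['cx']+p['fx']*c[0]/-c[2], p['cy']+p['fy']*-c[1]/-c[2]])
def ray(p,uv):
    d=np.array([(uv[0]-p['cx'])/p['fx'],-(uv[1]-p['cy'])/p['fy'],-1.]); return cam(p)@d
def onz(p,uv,z):
    d=ray(p,uv); o=np.array(p['position']); return o+d*(z-o[2])/d[2]
def tri(pu):
    A=np.zeros((3,3));b=np.zeros(3)
    for p,uv in pu:
        d=ray(p,uv);d/=np.linalg.norm(d);M=np.eye(3)-np.outer(d,d);A+=M;b+=M@np.array(p['position'])
    return np.linalg.solve(A,b)
E
python3 - <<'E'
from h import *
s=env.read_state();print(s)
for n in("scene","top"):
    p=env.grab_frame(n);cv2.imwrite(f'pics/{n}0.png',p['image']);print({k:v for k,v in p.items() if k!='image'})
    for t in ['point_pink_grip','point_green_grip','point_white_grip','point_brown_grip','rest','master_grip','gauge_seat','cup_0','cup_1','cup_2','cup_master','bezel_grip','zero_mark','pointer_tip','oxide','tin']:
        try: print(t,[(np.round(d['xyz'],3).tolist(),round(d['score'],2)) for d in env.search_frame(p,t)[:4]])
        except Exception as e: print(t,e)
E
```

```text
{'clock': 0.0, 'joint_positions': array([ 8.47166628e+01,  2.20886142e+01,  3.79602715e-01, -2.91322929e-02,
       -6.84086496e+01, -1.48171932e+01]), 'qvel': array([-0.09106467, -0.11245203,  0.11976625, -0.03505734, -0.04100087,
        0.07544713]), 'joint_torque': array([ 3.34339466e-04, -3.90662634e+01,  1.87402850e+01,  4.21981260e+00,
        1.09887178e-02, -1.87944984e-04]), 'position': array([0.21453999, 0.58631844, 0.18898069]), 'tool_rot': array([ 1.79879327e+02, -3.92475884e-03, -2.01112743e+01]), 'force': array([-0.52789928, -0.01043227,  0.24355362]), 'wrist_torque': array([-0.00600586, -0.04381662, -0.02228532]), 'finger_force': 0.0, 'opening': 1.0027014357222248}
{'fx': 466.36522697761245, 'fy': 466.36522697761245, 'cx': 315.74759391413784, 'cy': 250.02689340637883, 'position': array([0.08640684, 0.52378043, 0.81864648]), 'orientation': array([  43.69220803,   -0.78956597, -135.10116892]), 'shot': 1}
point_pink_grip [([0.516, 0.065, 0.096], 0.63), ([0.51, 0.117, 0.099], 0.26)]
point_green_grip []
point_white_grip [([0.512, 0.121, 0.099], 0.57), ([0.509, 0.283, 0.092
[... 1128 characters left out ...]
.38), ([0.652, 0.088, 0.066], 0.3)]
point_green_grip []
point_white_grip [([0.524, 0.111, 0.107], 0.96)]
point_brown_grip [([0.483, -0.188, 0.012], 0.67), ([0.517, 0.003, 0.106], 0.57), ([0.512, 0.277, 0.09], 0.54)]
rest [([0.503, 0.098, 0.045], 0.6)]
master_grip [([0.495, -0.096, 0.145], 0.71)]
gauge_seat [([0.455, 0.276, 0.016], 0.95)]
cup_0 [([0.485, -0.194, 0.014], 0.77)]
cup_1 [([0.485, -0.194, 0.014], 0.77)]
cup_2 [([0.485, -0.194, 0.014], 0.77)]
cup_master [([0.479, -0.191, 0.011], 0.72)]
bezel_grip [([0.508, 0.28, 0.094], 0.94)]
zero_mark [([0.509, 0.279, 0.093], 0.91)]
pointer_tip [([0.51, 0.279, 0.094], 0.74)]
oxide [([0.651, 0.088, 0.068], 0.87)]
tin [([0.67, 0.177, 0.012], 0.67)]
```

View pics/scene0.png

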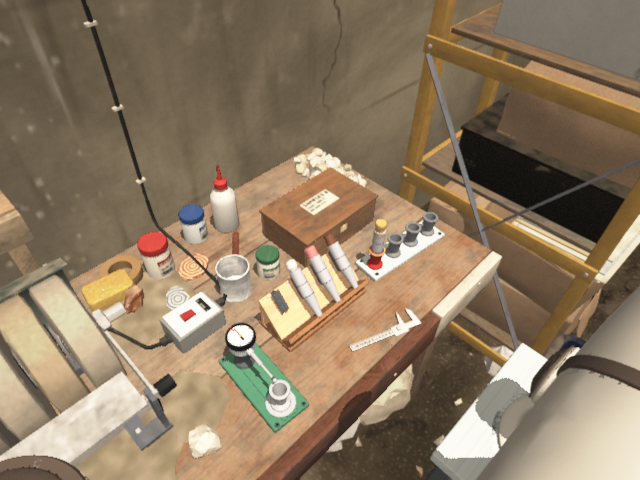

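View pics/top0.png

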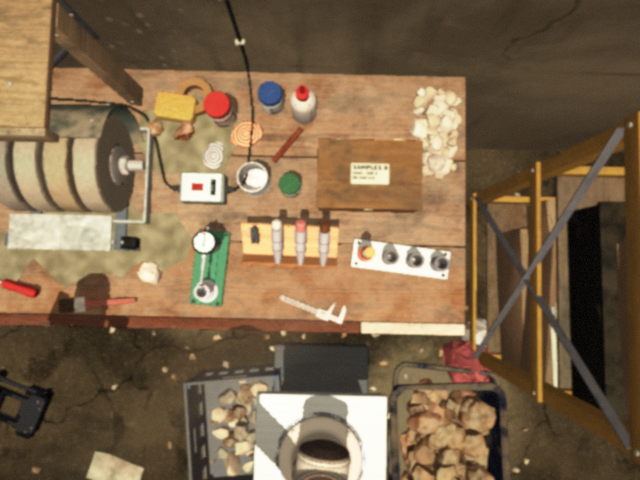

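Scene view: gauge socket is at about (278,393), dial (240,337). White, pink and brown points stand on the rest at about (305,288), (322,272) and (343,262), and green is absent. Master is at (379,240), with grey cups at (395,243), (412,233) and (430,221). The top view agrees. I'll enlarge next for precise pixels.

```bash
cat > crop.py <<'E'
from h import *
def tile(items,name,grid=(2,2)):
    W,H=800//grid[0],600//grid[1]; out=np.zeros((600,800,3),np.uint8)
    for i,(img,x0,y0,k) in enumerate(items):
        w,h=W//k,H//k; c=cv2.resize(img[y0:y0+h,x0:x0+w],None,fx=k,fy=k,interpolation=cv2.INTER_CUBIC)
        for g in range(-x0%10,w,10): cv2.line(c,(g*k,0),(g*k,4 if (x0+g)%50 else 14),(0,255,255),1)
        for g in range(-y0%10,h,10): cv2.line(c,(0,g*k),(4 if (y0+g)%50 else 14,g*k),(0,255,255),1)
        r,q=divmod(i,grid[0]); out[r*H:r*H+c.shape[0],q*W:q*W+c.shape[1]]=c
    cv2.imwrite(name,out)
E
python3 - <<'E'
from crop import *
s=cv2.imread('pics/scene0.png');t=cv2.imread('pics/top0.png')
tile([(s,215,315,4),(s,360,200,4),(t,180,225,4),(t,350,225,4)],'pics/c1.png')
tile([(s,255,225,4),(t,240,210,4)],'pics/c2.png')
# masks
P=[env.grab_frame(n) for n in("scene","top")]
for t in ['point_pink_grip','point_white_grip','point_brown_grip','master_grip']:
    for p in P:
        for d in env.trace(p,t)[:2]:
            ys,xs=np.nonzero(d['mask'])
            if len(xs)<5: continue
            r=cv2.minAreaRect(np.c_[xs,ys].astype(np.float32)); print(t,p['shot'],round(d['score'],2),len(xs),np.round([xs.min(),xs.max(),ys.min(),ys.max(),xs.mean(),ys.mean()],1),np.round(cv2.boxPoints(r),1).tolist())
E
```

```text
point_pink_grip 3 0.66 668 [304.  339.  246.  301.  321.8 272.4] [[302.1000061035156, 250.1999969482422], [313.20001220703125, 243.89999389648438], [343.8999938964844, 297.6000061035156], [332.79998779296875, 304.0]]
point_pink_grip 4 0.75 467 [295.  306.  219.  264.  300.2 240.4] [[295.0, 219.0], [306.0, 219.0], [306.0, 264.0], [295.0, 264.0]]
point_pink_grip 4 0.36 2652 [350.  449.  239.  278.  401.  258.8] [[348.6000061035156, 266.5], [352.29998779296875, 237.89999389648438], [450.0, 250.60000610351562], [446.29998779296875, 279.1000061035156]]
point_white_grip 3 0.9 665 [286.  321.  260.  316.  303.3 286.7] [[283.3999938964844, 263.6000061035156], [294.0, 257.6000061035156], [325.1000061035156, 312.6000061035156], [314.5, 318.6000061035156]]
point_white_grip 4 0.78 453 [271.  282.  219.  263.  276.7 239.7] [[271.0, 219.0], [282.0, 219.0], [282.0, 263.0], [271.0, 263.0]]
point_brown_grip 3 0.86 670 [323.  357.  233.  288.  340.1 259.4] [[321.3999938964844, 236.8000030517578], [333.0, 231.0], [360.20001220703125, 285.3999938964844], [348.6000061035156, 291.20001220703125]]
point_brown_grip 3 0.5 723 [304.  339.  245.  301.  321.7 271.9] [[301.0, 249.3000030517578], [312.8999938964844, 242.6999969482422], [343.6000061035156, 297.8999938964844], [331.6000061035156, 304.5]]
point_brown_grip 4 0.69 390 [318.  328.  220.  264.  323.1 240.2] [[318.0, 220.0], [328.0, 220.0], [328.0, 264.0], [318.0, 264.0]]
point_brown_grip 4 0.47 446 [271.  282.  219.  263.  276.6 239.2] [[271.0, 219.0], [282.0, 219.0], [282.0, 263.0], [271.0, 263.0]]
master_grip 3 0.61 394 [371.  386.  220.  254.  378.5 236.8] [[369.79998779296875, 253.10000610351562], [375.5, 218.8000030517578], [387.20001220703125, 220.6999969482422], [381.5, 255.10000610351562]]
master_grip 4 0.74 855 [237.  269.  162.  196.  253.3 178.6] [[230.5, 176.5], [251.5, 155.5], [276.5, 180.5], [255.5, 201.5]]
```

View pics/c1.png

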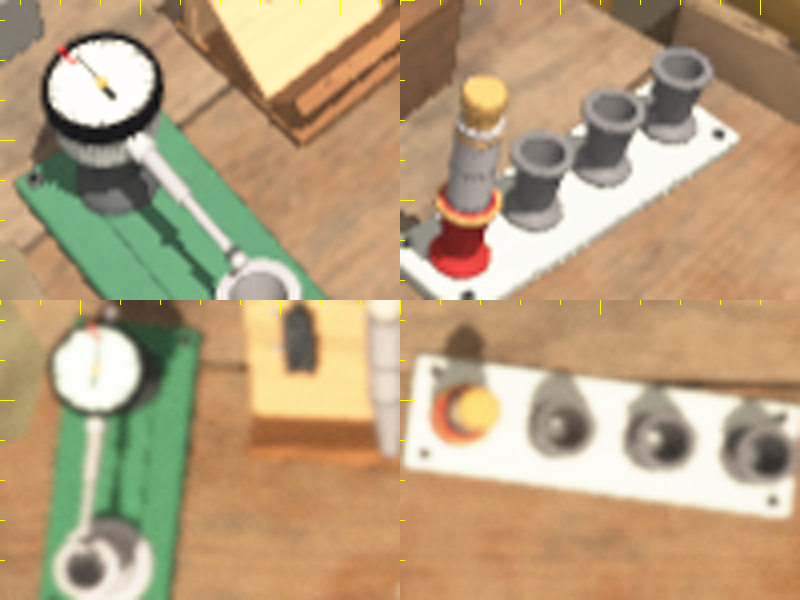

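View pics/c2.png

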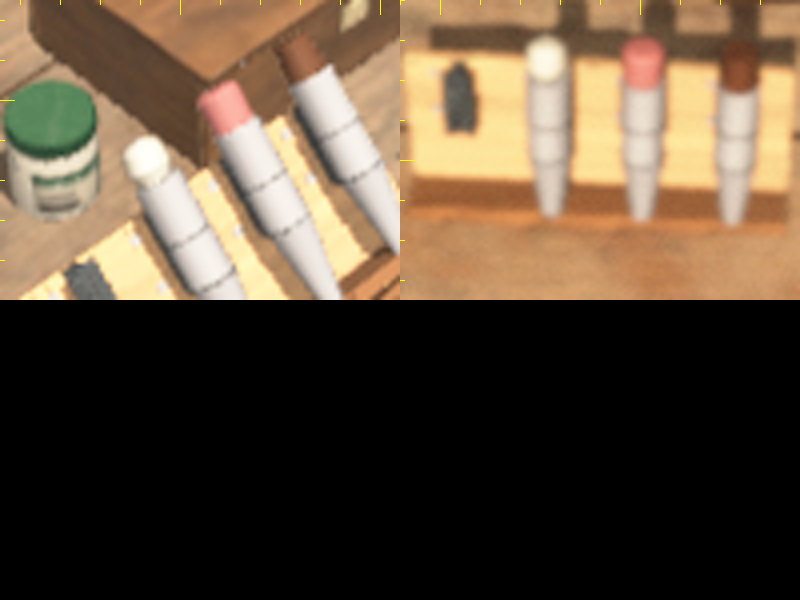

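Crops: dial reads with the red mark at the far side. Grey cup mouths in the scene view are about (395.5,238), (413,227.5) and (430.5,217), with the knob at (381.5,222). The three points have visible collar rings. Triangulating these now, with a check on IK.

```bash
python3 - <<'E'
from crop import *
S=env.grab_frame('scene');T=env.grab_frame('top')
pts={'w_junc':((296.25,270.25),(277.25,230)),'w_mid':((306.25,284.5),(277.25,242.5)),
'p_junc':((315,257),(300.75,232)),'p_mid':((321.5,271),(300.25,244)),
'b_junc':((333,243.5),(324.25,232)),'b_mid':((339.75,259),(324,245)),
'cupA':((395.5,238.2),(393,256.2)),'cupB':((413.2,227.5),(417.5,259.5)),'cupC':((430.5,217.2),(442,262.5)),
'knob':((381.5,222),(369,252)),'sock':((279.5,386),(201.75,292.5)),'dial':((241,335.7),(204.25,242.5))}
for k,(a,b) in pts.items():
    X=tri([(S,a),(T,b)]); print(k,np.round(X*1000,1),np.round(proj(S,X)-a,1),np.round(proj(T,X)-b,1))
tile([(S['image'],230,340,8),(T['image'],180,270,8),(S['image'],215,315,8),(T['image'],180,222,8)],'pics/c3.png')
print(np.abs(S['image'].astype(int)-cv2.imread('pics/scene0.png')).max())
for a in (0,20,30,45):
  for y in (0.005,.06,.115):
    d=np.array([-np.sin(np.radians(a)),0,-np.cos(np.radians(a))])
    for yaw in (0,180):
      Rm=np.c_[np.cross([0,1,0],d),[0,1,0],d] if yaw==0 else np.c_[np.cross([0,-1,0],d),[0,-1,0],d]
      o=R.from_matrix(Rm).as_euler('xyz',degrees=True)
      q=env.inverse_kinematics(np.array([.52,y,.11])+d*.019,o); q2=env.inverse_kinematics(np.array([.52,y,.11])+d*-.1,o)
      print(a,y,yaw,None if q is None else np.round(q,0),q2 is not None)
E
```

```text
w_junc [539.7 109.5 117.6] [0.3 0. ] [-0.2 -0.2]
w_mid [511.9 110.   97.7] [-0.1 -0. ] [0.1 0.1]
p_junc [537.3  57.3 118.7] [0.9 0.1] [-0.5 -0.6]
p_mid [512.8  59.8  96.8] [1.8 0.2] [-1.  -1.3]
b_junc [538.    4.1 119.9] [0.5 0.1] [-0.3 -0.4]
b_mid [512.1   5.3  92.4] [1.7 0.2] [-0.9 -1.3]
cupA [ 489.4 -160.4   55.9] [0.6 0.1] [-0.3 -0.5]
cupB [ 482.6 -218.7   56.2] [0.4 0. ] [-0.2 -0.3]
cupC [ 475.8 -277.4   56.6] [-0.1 -0. ] [0.1 0.1]
knob [493.5 -95.2 146.9] [-0.1 -0. ] [0.  0.1]
sock [394.7 285.5  73.1] [1.2 0.2] [-0.6 -0.7]
dial [508.6 277.5  97. ] [0.3 0. ] [-0.2 -0.2]
152
0 0.005 0 [  18.   18.  -22.   -0.  -50. -108.] True
0 0.005 180 [ 18.  18. -22.   0. -50.  72.] True
0 0.06 0 [  24.   18.  -22.   -0.  -50. -114.] True
0 0.06 180 [ 24.  18. -22.   0. -50.  66.] True
0 0.115 0 [  30.   19.  -20.   -0.  -51. -120.] True
0 0.115 180 [ 30.  19. -20.   0. -51.  60.] True
20 0.005 0 [  15.   28.   -6.   -5.  -75. -103.] True
20 0.005 180 [ 15.  28.  -6.  -5. -75.  77.] True
20 0.06 0 [  20.   28.   -5.   -7.  -76. -107.] True
20 0.06 180 [ 20.  28.  -5.  -7. -76.  73.] True
20 0.115 0 [  25.   29.   -3.   -8.  -76. -111.] True
20 0.115 180 [ 25.  29.  -3.  -8. -76.  69.] True
30 0.005 0 [  14.   34.    2.   -7.  -87. -102.] True
30 0.005 180 [ 14.  34.   2.  -7. -87.  78.] True
30 0.06 0 [  18.   34.    3.   -9.  -87. -106.] True
30 0.06 180 [ 18.  34.   3.  -9. -87.  74.] True
30 0.115 0 [  23.   35.    5.  -11.  -88. -110.] True
30 0.115 180 [ 23.  35.   5. -11. -88.  70.] True
45 0.005 0 [  13.   43.   11.   -9. -103. -101.] True
45 0.005 180 [  13.   43.   11.   -9. -103.   79.] True
45 0.06 0 [  17.   43.   13.  -12. -104. -105.] True
45 0.06 180 [  17.   43.   13.  -12. -104.   75.] True
45 0.115 0 [  21.   43.   15.  -15. -104. -109.] True
45 0.115 180 [  21.   43.   15.  -15. -104.   71.] True
```

View pics/c3.png

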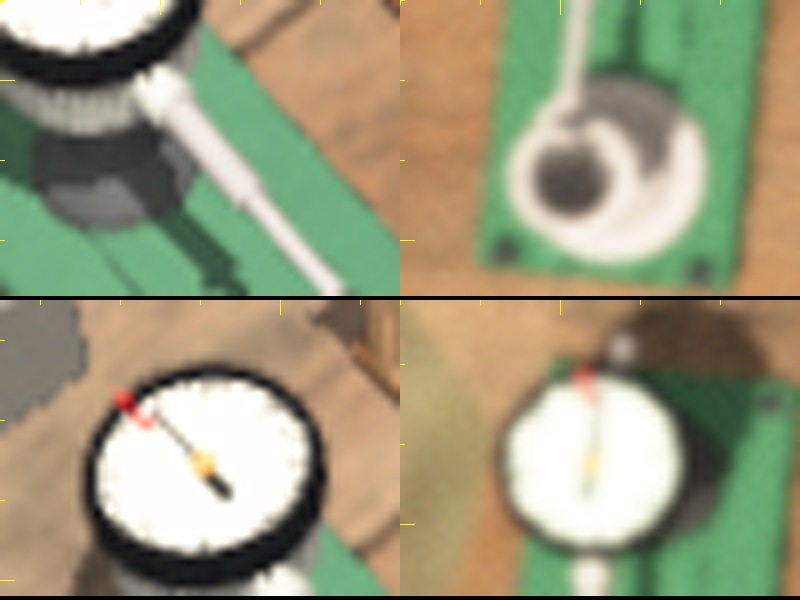

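The dial shows its red mark and pointer both on the far side, and the top-view socket mouth is at (201.5,292.2). The scene and top tiles agree. I'll cross-check with the known heights and find what changed between the pictures.

```bash
python3 - <<'E'
from crop import *
S=env.grab_frame('scene');T=env.grab_frame('top')
for n,p in (('scene',S),('top',T)):
    d=np.abs(p['image'].astype(int)-cv2.imread(f'pics/{n}0.png')).max(2)>40; ys,xs=np.nonzero(d); print(n,d.sum(), (xs.min(),xs.max(),ys.min(),ys.max()) if d.sum() else '')
pts={'cupA':((395.5,238.2),(393,256.2),62),'cupB':((413.2,227.5),(417.5,259.5),62),'cupC':((430.5,217.2),(442,262.5),62),
'knob':((381.5,222),(369,252),145.5),'dial':((240.8,335.7),(203.9,242.2),98),'sock':((279.5,386),(201.5,292.2),64.5)}
for k,(a,b,z) in pts.items(): print(k,np.round(1000*onz(S,a,z/1e3),1),np.round(1000*onz(T,b,z/1e3),1))
tile([(S['image'],250,355,8),(T['image'],180,270,8),(S['image'],365,205,4),(T['image'],350,225,4)],'pics/c4.png')
print(env.read_state()['clock'])
E
```

```text
scene 390 (np.int64(0), np.int64(639), np.int64(354), np.int64(478))
top 0 
cupA [ 487.3 -154.    62. ] [ 488.  -160.3   62. ]
cupB [ 480.3 -212.5   62. ] [ 481.6 -218.1   62. ]
cupC [ 472.8 -271.9   62. ] [ 475.9 -275.9   62. ]
knob [494.3 -96.6 145.5] [493.7 -95.2 145.5]
dial [508.7 278.5  98. ] [508.8 277.7  98. ]
sock [400.  284.1  64.5] [393.2 286.8  64.5]
2.4
```

View pics/c4.png

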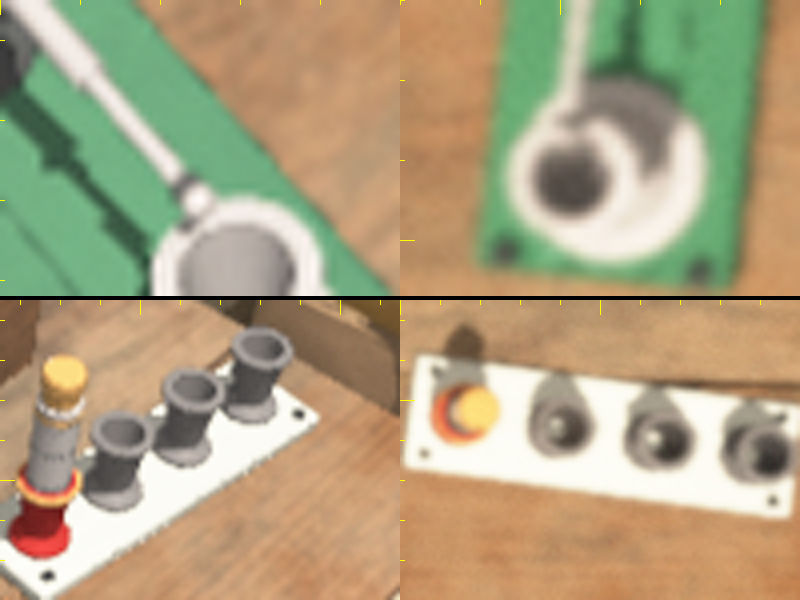

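```bash
cat >> h.py <<'E'
DN=np.array([0,0,-1.])
def rot(zdir,ydir):
    z=np.array(zdir,float);z/=np.linalg.norm(z);y=np.array(ydir,float);y-=z*(y@z);y/=np.linalg.norm(y)
    return R.from_matrix(np.c_[np.cross(y,z),y,z]).as_euler('xyz',degrees=True)
def best_rot(pos,zdir,ydir):
    # pick of the two equal grasps the one with smaller last joint
    c=[]
    for s in(1,-1):
        o=rot(zdir,s*np.array(ydir)); q=env.inverse_kinematics(pos,o)
        if q is not None: c.append((abs(q[5]),s,o))
    return min(c,key=lambda t:t[0])[2]
def tool_z(o): return R.from_euler('xyz',o,degrees=True).as_matrix()[:,2]
def at(g,o): return np.array(g)+.019*tool_z(o)     # TCP for grasp point g
def F():
    f=[]
    for _ in range(4): env.dwell(.04); f.append(env.read_state()['force'])
    return np.mean(f,0)
def gp():
    s=env.read_state(); return s['position']-.019*tool_z(s['tool_rot'])
def insert(g,o,depth=.004,lim=7,n=10):
    """lower held tool until its grasp point is at g (nominal seated); shift sideways with the contact force"""
    g=np.array(g,float); xy=g[:2].copy(); f0=F()
    for i in range(n):
        hit=env.move_straight(at([xy[0],xy[1],g[2]-depth],o),rate=.03,force_limit=lim)
        z=gp()[2]; f=F()-f0; print('  ins',i,hit,'dz %.1f'%((z-g[2])*1e3),np.round(f,1),np.round((xy-g[:2])*1e3,1))
        if not hit or z-g[2]<.0025: return True
        h=np.hypot(*f[:2]); 
        p=gp(); env.move_straight(at([p[0],p[1],p[2]+.003],o),rate=.03)
        if h>.5: xy=xy+f[:2]/h*.0015
        env.move_straight(at([xy[0],xy[1],p[2]+.003],o),rate=.03)
    return False
E
python3 - <<'E'
from h import *
S=env.grab_frame('scene');T=env.grab_frame('top')
print('sock',onz(S,(279.6,388),.0645),onz(T,(201.5,292.2),.0645)); print('boxcorner',tri([(S,(306,245)),(T,(317,208))]))
env.move_straight([.215,.587,.30])
m=np.array([.494,-.096,.1115]); pos=m+[0,0,.12]; o=best_rot(pos,DN,[0.12,1,0])
env.gripper_to(.6,30); env.goto(pos,o); print('at',env.read_state()['position'],env.read_state()['clock'])
b=env.move_straight(at(m,o),force_limit=8,rate=.1); print('down',b)
env.gripper_to(0,30); s=env.read_state(); print(s['opening']*87,s['finger_force'],F(),s['position'])
E
```

```text
sock [0.39706855 0.28650156 0.0645    ] [0.39321976 0.28679592 0.0645    ]
boxcorner [0.59732515 0.02314402 0.08517508]
at [ 0.4942864  -0.09550135  0.23152976] 6.8667
down False
23.419087183837586 30.000321068800986 [-0.42610352 -4.23042775  1.56476999] [ 0.49389884 -0.09658188  0.0926825 ]
```

```bash
python3 - <<'E'
from h import *
s=env.read_state(); o=s['tool_rot']
p=s['position']; env.move_straight(p+[0,0,.12],rate=.1); print('held',env.read_state()['opening']*87,F())
g=np.array([.3955,.2865,.066+.048]); up=g+[0,0,.09]
d=np.array([.5087-.3955,.278-.2865,0]); o=best_rot(at(up,rot(DN,[0,1,0])),DN,[-d[1],d[0],0])
env.move_straight(env.read_state()['position']+[0,0,.03]); env.goto(up+[0,0,-.019],o)
ok=insert(g,o); print(ok,gp(),env.read_state()['clock'])
for n in("scene","top"): cv2.imwrite(f'pics/{n}1.png',env.grab_frame(n)['image'])
from crop import *
a=cv2.imread('pics/scene1.png');b=cv2.imread('pics/top1.png')
tile([(a,225,315,4),(b,170,220,4)],'pics/c5.png')
E
```

```text
held 23.566207035820558 [-0.38514325 -0.46946243 -2.56717203]
  ins 0 True dz 0.7 [-1.9  1.1  8.3] [0. 0.]
True [0.39568785 0.28711762 0.11454561] 15.55
```

View pics/c5.png

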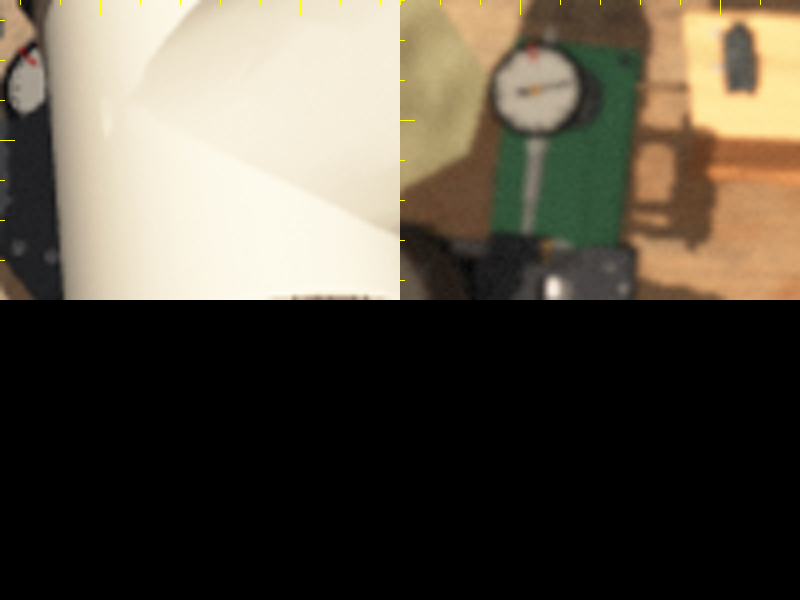

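The master is in the socket, within 0.7 mm of nominal height. The pointer has swung toward -y, with the red mark still on the far side. Next I release and measure both angles.

```bash
cat > dial.py <<'E'
from crop import *
def look(name):
    S=env.grab_frame('scene');T=env.grab_frame('top'); C=np.array([.5087,.278,.099])
    out=[]
    # rectified face: 60x60mm, 0.1 mm... 5 px/mm ; up = +x world, left = +y
    w=[[-.03,-.03],[-.03,.03],[.03,.03],[.03,-.03]] # dx,dy
    px=lambda a:[(-a[1]+.03)*5000,(-a[0]+.03)*5000]
    for p in(S,T):
        src=np.float32([proj(p,C+[a[0],a[1],0]) for a in w]); dst=np.float32([px(a) for a in w])
        out.append(cv2.warpPerspective(p['image'],cv2.getPerspectiveTransform(src,dst),(300,300),flags=cv2.INTER_CUBIC))
    im=np.hstack(out); cv2.imwrite(name,cv2.resize(im,(800,400)))
    for k,i in enumerate(out):
        g=i.astype(int); red=(g[...,2]-np.maximum(g[...,1],g[...,0]))>60
        ys,xs=np.nonzero(red); print('red',k,len(xs),(xs.mean(),ys.mean()) if len(xs) else '')
    for t in('zero_mark','pointer_tip','bezel_grip'):
        print(t,[(np.round(d['xyz'],4).tolist(),round(d['score'],2)) for p in(S,T) for d in env.search_frame(p,t)[:1]])
E
python3 - <<'E'
from dial import *
s=env.read_state(); env.gripper_to(.6); env.move_straight(s['position']+[0,0,.13]); 
p=env.read_state()['position']; env.goto([.42,.0,.3],rot(DN,[0,1,0])); look('pics/d1.png')
E
```

```text
red 0 924 (np.float64(133.15584415584416), np.float64(24.482683982683984))
red 1 386 (np.float64(131.2020725388601), np.float64(23.997409326424872))
zero_mark [([0.5095, 0.2803, 0.1003], 0.93), ([0.5128, 0.2755, 0.0946], 0.6)]
pointer_tip [([0.669, 0.177, 0.013], 0.22)]
bezel_grip [([0.5066, 0.2808, 0.0999], 0.91), ([0.508, 0.2789, 0.0967], 0.86)]
```

View pics/d1.png

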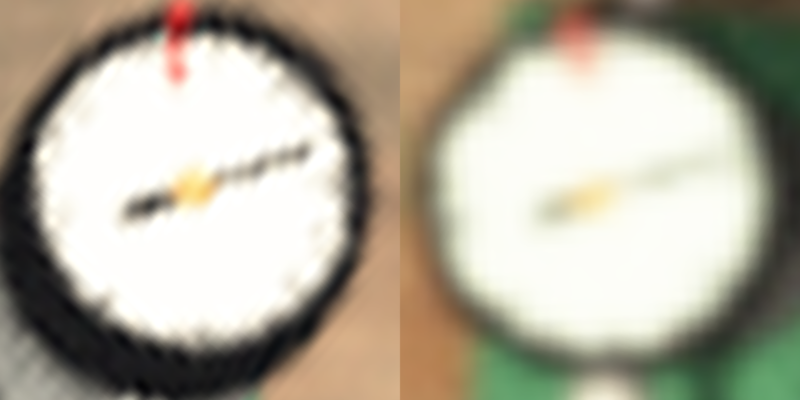

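Rectified dial: scene tile puts the pointer tip at (307,150), hub (193,190) and red mark at (177,60). So the pointer is about 70° clockwise of +x, and the mark is at about -6°. Turning the bezel about 76° clockwise.

```bash
cat > turn.py <<'E'
from dial import *
C=np.array([.510,.2785])
def turn(deg,z=.083):
    a=np.radians(86+deg/2); y=[np.cos(a),np.sin(a),0]; up=np.array([*C,.20])
    best=None
    for s in(1,-1):
        o=rot(DN,s*np.array(y)); q=env.inverse_kinematics(up,o)
        if q is not None and abs(q[5]+deg)<172 and abs(q[5])<172: best=o
    o=best; env.gripper_to(1.0,20); env.goto(up,o)
    print('down',env.move_straight([*C,z],rate=.08,force_limit=6))
    env.gripper_to(0,20); s=env.read_state(); print('open',s['opening']*87,F(),s['tool_rot'])
    q=np.array(s['joint_positions']); n=max(1,int(abs(deg)/6))
    for i in range(n): q[5]+=deg/n; env.set_joints(q)
    s=env.read_state(); print('after',s['tool_rot'],F())
    env.gripper_to(1.0); env.move_straight([*C,.22],rate=.1); env.goto([.42,0,.3],rot(DN,[0,1,0]))
E
python3 - <<'E'
from turn import *
turn(76); look('pics/d2.png'); print(env.read_state()['clock'])
E
```

```text
down False
open 0.8035204855869467 [ 0.03463797 -0.30083335  0.34389059] [-1.79999841e+02 -2.10206506e-03  3.40006534e+01]
after [ 1.79995896e+02 -2.52006967e-03  1.09683875e+02] [-0.28585699 -0.01277957  0.25382681]
red 0 920 (np.float64(133.0804347826087), np.float64(24.45108695652174))
red 1 376 (np.float64(131.4494680851064), np.float64(23.97340425531915))
zero_mark [([0.5072, 0.2784, 0.0969], 0.9), ([0.5141, 0.2791, 0.0935], 0.65)]
pointer_tip []
bezel_grip [([0.5062, 0.2818, 0.0965], 0.62), ([0.5096, 0.28, 0.0945], 0.86)]
37.4667
```

View pics/d2.png

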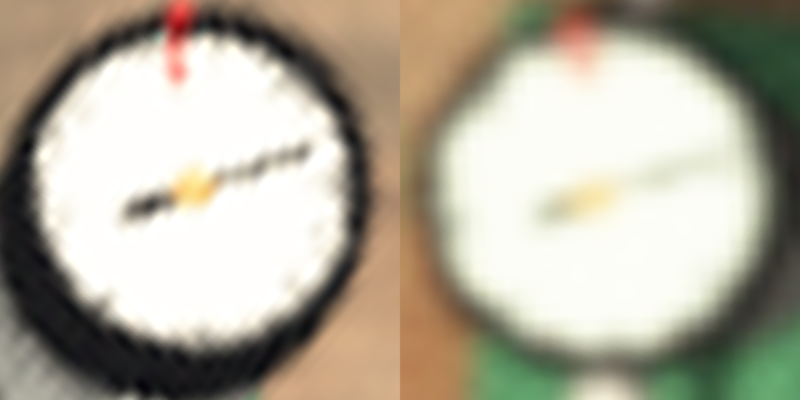

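The fingers shut completely (0.8 mm), so the bezel was never gripped, and the joint-6 sign was also reversed. I'll go to the prescribed depth and check the opening before turning.

```bash
python3 - <<'E'
from turn import *
deg=76
a=np.radians(86+deg/2); y=np.array([np.cos(a),np.sin(a),0]); up=np.array([*C,.20])
for s in(1,-1):
    o=rot(DN,s*y); q=env.inverse_kinematics(up,o)
    if q is not None: print(s,q[5])
    if q is not None and abs(q[5]-deg)<172 and abs(q[5])<172: ob=o
env.gripper_to(1.0,15); print(env.read_state()['opening'])
env.goto(up,ob); print('down',env.move_straight([*C,.0745],rate=.06,force_limit=6))
s=env.read_state(); print(s['position'],s['opening'],F())
env.gripper_to(0.55,15); s=env.read_state(); print(s['opening']*87,s['finger_force'],F(),s['tool_rot'])
E
```

```text
1 -100.6001227360242
-1 79.39987726397581
0.9984899319681753
down False
[0.5101636  0.2786344  0.07479235] 1.0005655206010236 [-0.04011996 -0.01601692  0.38387189]
47.96195073561197 0.0 [-0.10680512  0.270514    0.43191054] [1.79999623e+02 4.46664707e-06 3.40010648e+01]
```

```bash
python3 - <<'E'
from crop import *
S=env.grab_frame('scene');T=env.grab_frame('top')
print(proj(S,[.51,.2785,.0745]),proj(T,[.51,.2785,.0745]))
tile([(S['image'],190,290,4),(T['image'],155,200,4)],'pics/e1.png',(2,1))
E
```

```text
[241.65109786 342.38398478] [206.00528155 242.20194968]
```

View pics/e1.png

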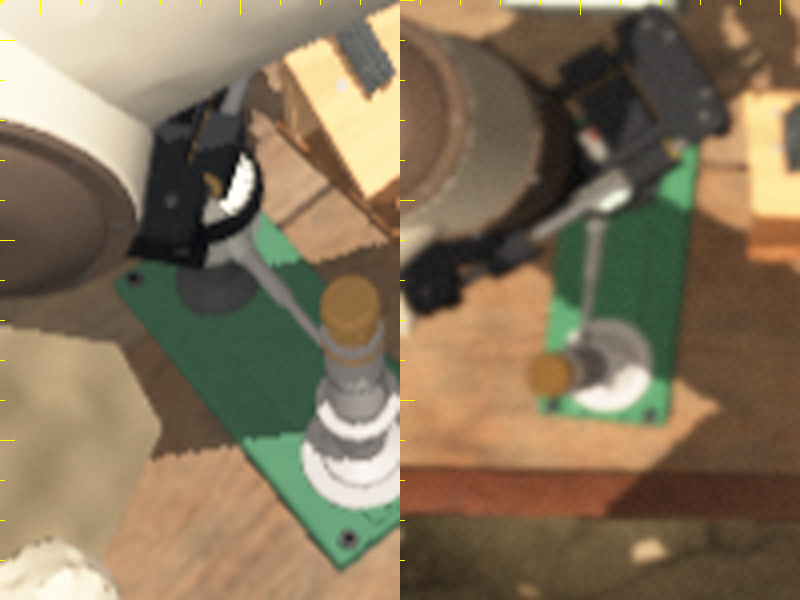

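The view shows the fingers straddling the dial and the master upright in the socket. I'll close stepwise and watch the pad force.

```bash
python3 - <<'E'
from turn import *
for v in(.5,.45,.4,.3,.2):
    env.gripper_to(v,15); s=env.read_state(); print(v,s['opening'],s['finger_force'],F(),s['position'])
    if s['finger_force']>3: break
E
```

```text
0.5 0.500933718180773 0.0 [-0.18904044  0.23387991 -0.42360343] [0.50997286 0.27849357 0.0744685 ]
0.45 0.4531455741993954 0.0 [ 0.04500598 -0.05428488  0.02512746] [0.50998363 0.27852722 0.07447603]
0.4 0.40156932773969006 0.0 [-0.3057173   0.08873791  0.01368319] [0.50999057 0.27849363 0.07449458]
0.3 0.29757850098490063 0.0 [ 0.09265044 -0.14676941  0.29504179] [0.50999726 0.27847675 0.07448906]
0.2 0.19876548491104135 0.0 [-0.02567144  0.25756821 -0.34044494] [0.50999242 0.27847997 0.07449818]
```

```bash
python3 - <<'E'
from crop import *
S=env.grab_frame('scene');T=env.grab_frame('top')
tile([(S['image'],200,300,5),(T['image'],165,205,5)],'pics/e2.png',(2,1))
s=env.read_state(); print(s['opening'],s['position'],s['joint_positions'])
for n,p in(('S',S),('T',T)):
  for X in ([.51,.2785,.0745],[.51,.2785,.145],[.51,.2785,.1]): print(n,X,proj(p,X))
E
```

```text
0.19791732324086325 [0.51000311 0.2785029  0.07448745] [ 4.46008007e+01  2.39447356e+01 -1.47047334e+01  1.45569464e-03
 -5.13510848e+01  7.93994345e+01]
S [0.51, 0.2785, 0.0745] [241.65109786 342.38398478]
S [0.51, 0.2785, 0.145] [237.55958254 320.22276059]
S [0.51, 0.2785, 0.1] [240.22817688 334.67689627]
T [0.51, 0.2785, 0.0745] [206.00528155 242.20194968]
T [0.51, 0.2785, 0.145] [198.33259121 240.51132532]
T [0.51, 0.2785, 0.1] [203.34353564 241.61545234]
```

View pics/e2.png

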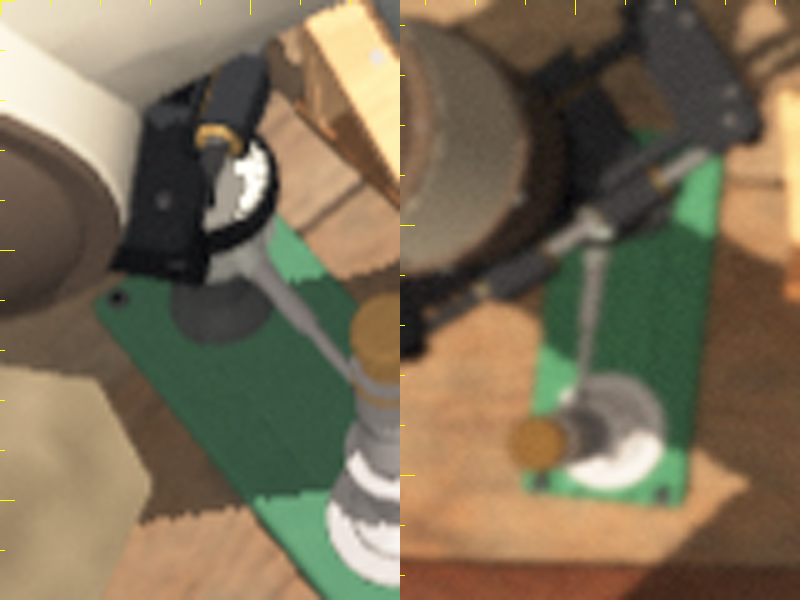

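The picture is ambiguous about how deep the tips are. A touch test on the dial face will check the tip height.

```bash
python3 - <<'E'
from turn import *
p=env.read_state()['position']
env.move_straight([p[0],p[1],.13]); env.gripper_to(0,10)
b=env.move_straight([p[0],p[1],.07],rate=.02,force_limit=3); s=env.read_state(); print(b,s['position'],F(),s['opening'])
env.move_straight([p[0],p[1],.14])
look('pics/x.png')
E
```

```text
False [0.51003648 0.27854143 0.07007667] [-0.11288549  0.17883983 -0.15637244] 0.008347655190373992
red 0 0 
red 1 0 
zero_mark [([0.5051, 0.2805, 0.0956], 0.83), ([0.5039, 0.2652, 0.0939], 0.52)]
pointer_tip []
bezel_grip [([0.504, 0.2818, 0.0955], 0.92), ([0.4987, 0.2665, 0.0943], 0.42)]
```

```bash
python3 - <<'E'
from turn import *
p=env.read_state()['position']; env.move_straight([p[0],p[1],.25])
o=best_rot([.36,.15,.2],DN,[1,0,0]); env.goto([.36,.15,.2],o); env.move_straight([.36,.15,.06])
b=env.move_straight([.36,.15,-.03],rate=.02,force_limit=4); s=env.read_state(); print(b,s['position'],F())
env.move_straight([.36,.15,.2])
E
```

```text
False [ 0.36001175  0.15001502 -0.02998547] [ 0.22374433 -0.42852785  0.27943321]
```

```bash
python3 - <<'E'
from turn import *
env.move_straight([.36,.15,-.02],rate=.15)
b=env.move_straight([.36,.15,-.09],rate=.02,force_limit=4); s=env.read_state(); print(b,s['position'],F(),s['clock'])
S=env.grab_frame('scene');T=env.grab_frame('top'); print(proj(S,[.36,.15,0]),proj(T,[.36,.15,0]))
from crop import *
tile([(S['image'],270,320,4),(T['image'],200,250,4)],'pics/e3.png',(2,1))
env.move_straight([.36,.15,.2])
E
```

```text
True [ 0.36001844  0.15003013 -0.03211573] [-0.68373375  0.11724887  5.07242552] 65.8833
[345.89212182 370.6320972 ] [262.84723429 305.70856349]
```

View pics/e3.png

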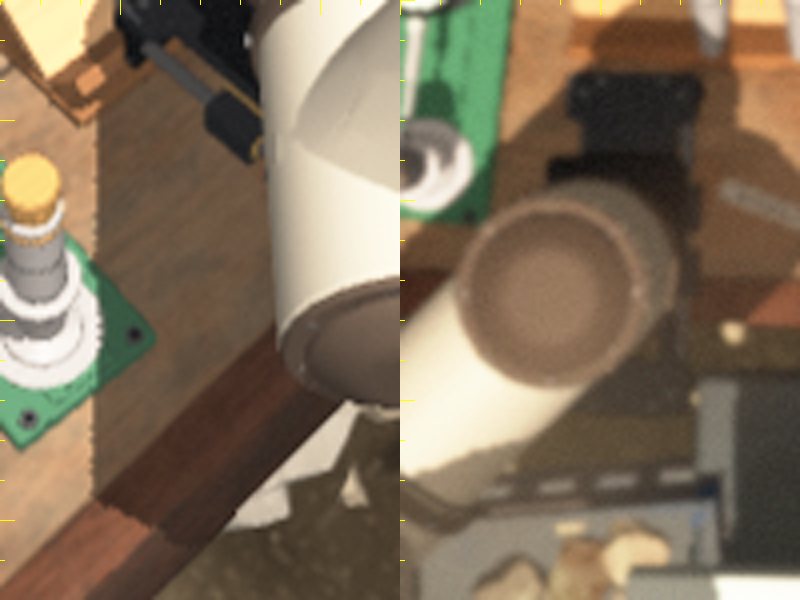

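The tips touch the bench at a reported z of -0.032, so the real tips sit 32 mm higher than the state says. The master was therefore held by its knob. Next I need to know whether the offset is constant and whether it lies along the tool axis or along world z.

```bash
python3 - <<'E'
from turn import *
# tilted touch on bench: tool leaning so tip is ahead (+radial)
d=np.array([.36,.15]);u=np.append(d/np.linalg.norm(d),0); yy=np.array([-u[1],u[0],0])
for t in(35,):
    z=np.sin(np.radians(t))*u+np.cos(np.radians(t))*DN
    P=np.array([.37,.13,.12]); o=best_rot(P,z,yy); env.goto(P,o)
    b=env.move_straight([P[0],P[1],-.045],rate=.03,force_limit=4); s=env.read_state(); print(t,b,s['position'],F())
    env.move_straight(P)
env.move_straight([.37,.13,.25])
P=[.51,.2785,.2]; o=best_rot(P,DN,[0,1,0]); env.goto(P,o); env.move_straight([.51,.2785,.10])
b=env.move_straight([.51,.2785,.058],rate=.02,force_limit=3); s=env.read_state(); print('dial',b,s['position'],s['clock'])
env.move_straight([.51,.2785,.2])
E
```

```text
Traceback (most recent call last):
  File "h.py", line 27, in best_rot
    return min(c,key=lambda t:t[0])[2]
           ~~~^^^^^^^^^^^^^^^^^^^^^
ValueError: min() iterable argument is empty
```

```bash
python3 - <<'E'
from turn import *
t=np.radians(35); z=np.array([0,np.sin(t),-np.cos(t)])
P=np.array([.36,.15,.10])
try:
    o=best_rot(P,z,[1,0,0]); env.goto(P,o); env.move_straight([P[0],P[1],0.0],rate=.15)
    b=env.move_straight([P[0],P[1],-.045],rate=.025,force_limit=4); s=env.read_state(); print(b,s['position'],F())
    env.move_straight(P+[0,0,.1])
except Exception as e: print(repr(e))
P=[.51,.2785,.2]; o=best_rot(P,DN,[0,1,0]); env.goto(P,o); env.move_straight([.51,.2785,.085])
b=env.move_straight([.51,.2785,.058],rate=.025,force_limit=3); s=env.read_state(); print('dial',b,s['position'],s['clock'])
env.move_straight([.51,.2785,.15])
E
```

```text
True [ 0.3599551   0.15016131 -0.02103374] [-0.01568508 -1.61914711  6.06582898]
dial True [0.50995176 0.27845426 0.06793215] 74.95
```

Both touches agree: the tool is 32 mm shorter than reported, along its own axis, and the dial top comes out at 0.100 m. I'll correct the helpers and turn the bezel.

```bash
sed -i 's/\.019\*tool_z/(.019+L)*tool_z/' h.py && sed -i 's/^DN=/L=.032  # real tips lie this far behind the reported TCP, along the tool\nDN=/' h.py
cat > turn.py <<'E'
from dial import *
C=np.array([.510,.2785])
def turn(deg,zt=.077):
    """turn the bezel deg clockwise; True if gripped"""
    a=np.radians(86+deg/2); y=np.array([np.cos(a),np.sin(a),0]); up=np.array([*C,.12]); o=None
    for s in(1,-1):
        t=rot(DN,s*y); q=env.inverse_kinematics(up,t)
        if q is not None and abs(q[5]-deg)<172 and abs(q[5])<172: o=t
    env.gripper_to(1.0,15); env.goto(up,o)
    if env.move_straight([*C,zt-L],rate=.06,force_limit=6): print('blocked',env.read_state()['position']); return
    env.gripper_to(0,15); s=env.read_state(); print('open',s['opening']*87,s['finger_force'],F())
    if s['opening']*87<40: return
    q=np.array(s['joint_positions']); n=max(1,int(abs(deg)/15))
    for i in range(n): q[5]-=deg/n; env.set_joints(q)
    s=env.read_state(); print('after',s['tool_rot'],F(),s['opening']*87)
    env.gripper_to(1.0); env.move_straight([*C,.15],rate=.1); env.goto([.42,0,.25],rot(DN,[0,1,0]))
E
python3 - <<'E'
from turn import *
turn(76); look('pics/d3.png'); print(env.read_state()['clock'])
E
```

```text
open 53.27503969635732 14.998533865436912 [ 3.51722075 -4.48135635  0.15723413]
after [ 1.79981387e+02 -5.40890141e-02 -4.16822665e+01] [ 1.12652101 -1.95480035 -0.17361657] 53.322096057516255
red 0 819 (np.float64(259.4078144078144), np.float64(94.95726495726495))
red 1 564 (np.float64(263.63652482269504), np.float64(101.43794326241135))
zero_mark [([0.5097, 0.2798, 0.0968], 0.77), ([0.509, 0.2766, 0.0901], 0.66)]
pointer_tip [([0.4637, -0.131, 0.0166], 0.68), ([0.4773, -0.1611, 0.015], 0.22)]
bezel_grip [([0.5056, 0.2813, 0.1012], 0.9), ([0.5095, 0.2786, 0.0954], 0.65)]
86.2083
```

View pics/d3.png

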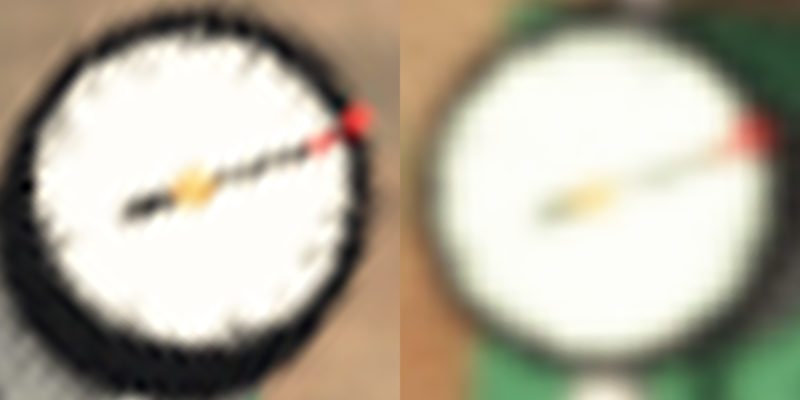

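The red mark now lies right at the pointer tip in both rectified views (scene tile (320,145), on the pointer line). Next I'll measure the rack numerically now versus at the start, in case it was knocked.

```bash
cat > rack.py <<'E'
from h import *
def plate(p,img=None,dbg=False):
    """white plate: centre and yaw of its row from one picture (plane z=12mm)"""
    img=p['image'] if img is None else img
    # rectify bench plane z=.012, x .35-.65, y -.42...0 at 0.5 mm/px
    w=[(.35,0.),(.65,0.),(.65,-.42),(.35,-.42)]
    H=cv2.getPerspectiveTransform(np.float32([proj(p,[a,b,.012]) for a,b in w]),np.float32([[(a-.35)*2000,-b*2000] for a,b in w]))
    r=cv2.warpPerspective(img,H,(600,840)); hsv=cv2.cvtColor(r,cv2.COLOR_BGR2HSV)
    m=((hsv[...,2]>150)&(hsv[...,1]<45)).astype(np.uint8)
    m=cv2.morphologyEx(m,cv2.MORPH_OPEN,np.ones((9,9))); m=cv2.morphologyEx(m,cv2.MORPH_CLOSE,np.ones((25,25)))
    n,l,st,c=cv2.connectedComponentsWithStats(m); i=1+np.argmax(st[1:,4]); cs,_=cv2.findContours((l==i).astype(np.uint8),0,2)
    box=cv2.minAreaRect(max(cs,key=cv2.contourArea)); b=cv2.boxPoints(box)
    e=[b[1]-b[0],b[2]-b[1]]; e.sort(key=np.linalg.norm); v=e[1]; v=np.array([v[0],-v[1]])
    if v[1]<0: v=-v   # +y direction
    return np.array([.35+box[0][0]/2000,-box[0][1]/2000]),v/np.linalg.norm(v),np.array([np.linalg.norm(e[1]),np.linalg.norm(e[0])])/2
def cups(verbose=True,old=False):
    r=[]
    for n in('scene','top'):
        p=env.grab_frame(n); q=plate(p,cv2.imread(f'pics/{n}0.png') if old else None); r.append(q)
        if verbose: print(n,np.round(q[0]*1e3,1),np.round(q[1],3),np.round(q[2],1))
    return r
E
python3 - <<'E'
from rack import *
cups(old=True); print(); cups()
E
```

```text
scene [ 497.9 -166.4] [0.367 0.93 ] [289.1 146.7]
top [ 484.1 -185.5] [0.109 0.994] [238.8  69.7]

scene [ 459.5 -145.6] [0.112 0.994] [241.1  49.3]
top [ 471.5 -149.4] [0.109 0.994] [238.8  68.6]
```

The top view fits the plate at 238.8 × 68.6 mm (240 × 70 expected), and the rack has been knocked by (-12.6, +36) mm. I'll use the new pose to return the master.

```bash
cat >> rack.py <<'E'
def cup(k):
    """k: 0,1,2 grey cups counted from -y end, 3 master; seat xy"""
    T=env.grab_frame('top'); c,v,s=plate(T); assert abs(s[0]-240)<6 and abs(s[1]-70)<6,(c,v,s)
    return c+v*.06*(k-1.5),v
E
python3 - <<'E'
from rack import *
xy,v=cup(3); print(xy,v)
m=np.array([.3955,.2868,.114]); d=np.array([.51-.3955,.2785-.2868]); cl=[-d[1],d[0],0]
o=best_rot(at(m,rot(DN,cl)),DN,cl)
env.gripper_to(.55,30); env.goto(at(m+[0,0,.09],o),o)
if env.move_straight(at(m,o),rate=.08,force_limit=8): print('blocked',gp())
f0=F(); env.gripper_to(0,30); s=env.read_state(); print('grip',s['opening']*87,F()-f0)
env.move_straight(at(m+[0,0,.02],o),rate=.04); env.move_straight(at(m+[0,0,.09],o),rate=.12); print('held',env.read_state()['opening']*87,F()-f0)
g=np.array([*xy,.1115]); o2=best_rot(at(g,rot(DN,[*v,0])),DN,[*v,0])
env.goto(at(g+[0,0,.08],o2),o2); env.move_straight(at(g+[0,0,.035],o2),rate=.1)
print(insert(g,o2,depth=.004),gp(),env.read_state()['clock'])
E
```

```text
[ 0.48131464 -0.05993356] [0.10943059 0.9939944 ]
grip 25.41912161449369 [-0.21686677  0.87712432  0.76858466]
held 25.200655471834516 [-0.25294591  0.51238005 -3.33211314]
  ins 0 True dz -0.0 [ 0.4 -1.5  4.6] [0. 0.]
True [ 0.48197204 -0.06080091  0.11148268] 96.5667
```

Master is fully home (dz 0.0). Now release it and plan the point transfers with a reachability check first.

```bash
cat > pts.py <<'E'
from rack import *
G={'white':np.array([.5305,.1105,.110]),'pink':np.array([.5295,.0578,.1105]),'brown':np.array([.5295,.0042,.1105])}
def Rg(a,s):
    a=np.radians(a); d=np.array([-np.sin(a),0,-np.cos(a)]); y=np.array([0,s,0.]); return np.c_[np.cross(y,d),y,d]
eul=lambda M:R.from_matrix(M).as_euler('xyz',degrees=True)
def Rp(M,psi): return R.from_euler('z',psi,degrees=True).as_matrix()@R.from_euler('y',-45,degrees=True).as_matrix()@M
def plan(name,dest,psi0):
    for a in(24,32,40,45,15):
        for s in(1,-1):
            for dp in(0,-15,15,-30,30):
                M=Rg(a,s); o1=eul(M); o2=eul(Rp(M,psi0+dp)); g=G[name]
                P=[(at(g,o1),o1),(at(g+[0,0,.08],o1),o1),(at(dest+[0,0,.11],o2),o2),(at(dest,o2),o2)]
                Q=[env.inverse_kinematics(*x) for x in P]
                if all(q is not None and abs(q[5])<165 for q in Q): return a,s,psi0+dp,o1,o2,Q
def run(name,dest,psi0,lim=7):
    a,s,psi,o1,o2,Q=plan(name,dest,psi0); g=G[name]; print(name,a,s,psi)
    env.gripper_to(.47,30); env.goto(at(g+[0,0,.08]-.03*tool_z(o1),o1),o1)
    b=env.move_straight(at(g-.03*tool_z(o1),o1),rate=.15,force_limit=8) 
    b=b or env.move_straight(at(g,o1),rate=.05,force_limit=6); print(' blocked',b,gp())
    f0=F(); env.gripper_to(0,30); st=env.read_state(); print(' grip',st['opening']*87,F()-f0)
    env.move_straight(at(g+[0,0,.08],o1),rate=.12); print(' held',env.read_state()['opening']*87,F()-f0)
    if env.read_state()['opening']*87<20: raise SystemExit('lost')
    env.goto(at(dest+[0,0,.11],o2),o2); env.move_straight(at(dest+[0,0,.04],o2),rate=.12)
    ok=insert(dest,o2,lim=lim); print(' seated',ok,gp(),'want',dest)
    return ok,o2
def release(o2):
    env.gripper_to(.47); p=env.read_state()['position']; 
    env.move_straight(p-.04*tool_z(o2),rate=.1); env.move_straight(env.read_state()['position']+[0,0,.07])
E
python3 - <<'E'
from pts import *
s=env.read_state(); env.gripper_to(.5); env.move_straight(s['position']+[0,0,.13],rate=.15)
gauge=np.array([.3957,.2870,.114])
x0,v=cup(0); x1,_=cup(1); psi=-np.degrees(np.arctan2(v[0],v[1])); print(x0,x1,psi)
for n,d,p in(('brown',np.array([*x0,.1115]),psi),('pink',np.array([*x1,.1115]),psi),('white',gauge,-4)):
    r=plan(n,d,p); print(n,r[:3] if r else None, np.round(r[5][3]) if r else '')
print(env.read_state()['clock'])
E
```

```text
Traceback (most recent call last):
  File "rack.py", line 24, in cup
    T=env.grab_frame('top'); c,v,s=plate(T); assert abs(s[0]-240)<6 and abs(s[1]-70)<6,(c,v,s)
                                                    ^^^^^^^^^^^^^^^^^^^^^^^^^^^^^^^^^^
AssertionError: (array([ 0.47256099, -0.02598503]), array([0.98101693, 0.19392197], dtype=float32), array([91.462715, 70.78722 ], dtype=float32))
```

The arm occludes the rack; I'll move it aside for the measurement.

```bash
python3 - <<'E'
from pts import *
env.goto([.42,.12,.25],rot(DN,[0,1,0]))
gauge=np.array([.3957,.2870,.114])
x0,v=cup(0); x1,_=cup(1); x3,_=cup(3); psi=-np.degrees(np.arctan2(v[0],v[1])); print(x0,x1,x3,psi)
for n,d,p in(('brown',np.array([*x0,.1115]),psi),('pink',np.array([*x1,.1115]),psi),('white',gauge,-4)):
    r=plan(n,d,p); print(n,r[:3] if r else None, np.round(r[5][3]) if r else '')
print(env.read_state()['clock'])
E
```

```text
[ 0.46170538 -0.23880611] [ 0.46824994 -0.17911304] [ 0.48126791 -0.05984858] -6.2710743
brown (24, 1, np.float32(-6.2710743)) [-10.  13. -36.  -4. -19. -82.]
pink (24, 1, np.float32(-6.2710743)) [  -1.   11.  -44.    7.  -14. -101.]
white (24, 1, -34) [ 64.  16. -44.  35. -38. 142.]
101.3583
```

```bash
sed -i 's/for a in(24,32,40,45,15)/for a in(35,30,40,24)/' pts.py; python3 - <<'E'
from pts import *
gauge=np.array([.3957,.2870,.114]); r=plan('white',gauge,-4); print(r[:3],np.round(r[5]))
x0,v=cup(0); psi=-np.degrees(np.arctan2(v[0],v[1]))
ok,o2=run('brown',np.array([*x0,.1115]),psi)
if ok: release(o2)
print(env.read_state()['clock'])
E
```

```text
(35, 1, 11) [[  22.   38.    6.  -12.  -90. -108.]
 [  22.   34.   10.  -12.  -99. -110.]
 [  59.    5.  -29.   10.  -49. -144.]
 [  59.   13.  -40.   14.  -31. -150.]]
brown 35 1 -6.2710786
 blocked False [0.52969619 0.00413392 0.11053005]
 grip 24.9856186169606 [-0.84288466 -3.95326887  2.91735266]
 held 25.697542692977112 [-0.60054798  0.40683634 -3.09780493]
  ins 0 True dz 45.8 [-3.1  1.2 -9.9] [0. 0.]
  ins 1 True dz 38.9 [ -1.5   2.5 -16.4] [-1.4  0.5]
  ins 2 True dz 32.9 [ -2.3   2.2 -16.8] [-2.2  1.8]
  ins 3 True dz 27.6 [ -2.    2.  -16.9] [-3.3  2.8]
  ins 4 True dz 22.9 [ -1.7   1.4 -15.6] [-4.3  3.9]
  ins 5 True dz 20.5 [ -1.6   2.  -15.1] [-5.5  4.9]
  ins 6 True dz 17.8 [ -2.    1.5 -13.2] [-6.4  6. ]
  ins 7 True dz 16.4 [ -2.    1.  -14.5] [-7.6  6.9]
  ins 8 True dz 15.2 [ -2.1   0.4 -15.6] [-8.9  7.6]
  ins 9 True dz 14.4 [ -2.    1.  -16.5] [-10.4   7.9]
 seated False [ 0.44888234 -0.23029135  0.12881216] want [ 0.46169505 -0.23875003  0.1115    ]
119.1083
```

The force reads downward, which the cup can't cause. I'll use the last view to see what is touching.

```bash
python3 - <<'E'
from crop import *
S=env.grab_frame('scene');T=env.grab_frame('top')
s=env.read_state(); print(s['joint_positions'],s['force'],s['wrist_torque'],s['joint_torque'],s['tool_rot'],s['opening']*87)
tile([(S['image'],345,130,4),(T['image'],345,170,4)],'pics/e4.png',(2,1))
E
```

```text
[ -9.12598247  12.86536218 -32.06905689  -1.28874629 -33.46823859
 -86.21005732] [ 3.04053552 -0.72132979 -2.68539287] [-0.05707635 -0.65427744 -0.04712362] [-5.01017477e-01 -2.78136992e+01  1.37091592e+01  3.22352082e+00
 -5.64161204e-01  5.34022271e-03] [179.84739847  11.62446614 173.64552323] 24.9618929995424
```

View pics/e4.png

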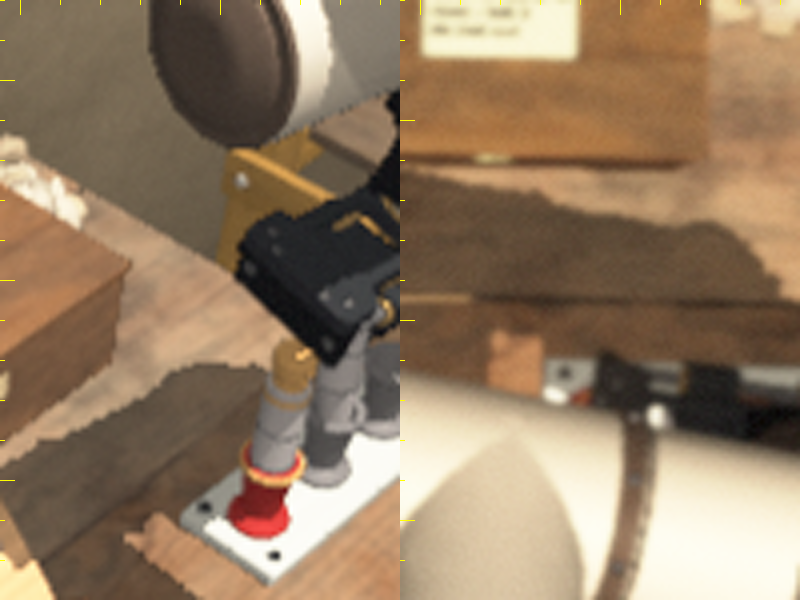

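The last view shows the gripper over the rack, the master standing in its red cup at (275,450), and a held tool near (345,400) in the left tile. I'll compare with projections.

```bash
python3 - <<'E'
from rack import *
S=env.grab_frame('scene'); T=env.grab_frame('top'); g=gp(); f=lambda X:np.round((proj(S,X)-[345,130])*4)
print('gp',g)
for n,X in(('grip',g),('small',g-[0,0,.096]),('head',g+[0,0,.034])): print(n,f(X))
c=np.array([.4715,-.1494]);v=np.array([.109,.994])
for k in range(4): x=c+v*.06*(k-1.5); print('cup',k,x,f([*x,.062]),f([*x,.0]))
o=env.read_state()['tool_rot'];print(tool_z(o))
for t in('point_brown_grip','master_grip'):
    for p in(S,T): print(t,[(np.round(d['xyz'],3).tolist(),round(d['score'],2)) for d in env.search_frame(p,t)[:2]])
E
```

```text
gp [ 0.44889383 -0.23030447  0.12879001]
grip [357. 316.]
small [325. 437.]
head [369. 269.]
cup 0 [ 0.46169 -0.23886] [325. 384.] [306. 457.]
cup 1 [ 0.46823 -0.17922] [255. 428.] [239. 501.]
cup 2 [ 0.47477 -0.11958] [182. 474.] [168. 547.]
cup 3 [ 0.48131 -0.05994] [104. 523.] [ 94. 595.]
[ 0.20045804 -0.01964028 -0.9795054 ]
point_brown_grip [([0.444, -0.219, 0.086], 0.49)]
point_brown_grip [([0.651, 0.09, 0.068], 0.34)]
master_grip [([0.443, -0.155, 0.112], 0.59)]
master_grip []
```

The held tool's lower end hit the master during the carry and pushed the rack, because my carry height was too low. The master still stands. I'll lift clear and remeasure everything, including the held tool's lean.

```bash
python3 - <<'E'
from rack import *
s=env.read_state(); f0=s['force']; env.move_straight(s['position']+[0,0,.14],rate=.12); print(F(),env.read_state()['opening']*87)
p=env.read_state(); o=p['tool_rot']; 
env.move_straight(p['position']+[-.02,.25,.02],rate=.25); g=gp(); print('gp',g)
S=env.grab_frame('scene'); T=env.grab_frame('top')
for n,q in(('S',S),('T',T)):
    for d in env.trace(q,'point_brown_grip')[:2]:
        ys,xs=np.nonzero(d['mask']); r=cv2.minAreaRect(np.c_[xs,ys].astype(np.float32))
        print(n,round(d['score'],2),len(xs),np.round([xs.mean(),ys.mean()],1),np.round(cv2.boxPoints(r),1).tolist())
    print(n,'exp grip',proj(q,g),'small',proj(q,g-[0,0,.096]),'head',proj(q,g+[0,0,.034]))
    print(np.round(plate(q)[0],4),plate(q)[1],plate(q)[2])
    print('master',[(np.round(d['xyz'],3).tolist(),round(d['score'],2)) for d in env.search_frame(q,'master_grip')[:2]])
    cv2.imwrite(f'pics/r{n}.png',q['image'])
print(env.read_state()['clock'])
E
```

```text
[ 0.30849257  0.26641523 -2.88843139] 24.961562544156813
gp [0.42824848 0.01937806 0.2878025 ]
S 0.74 372 [375.  235.3] [[365.79998779296875, 254.39999389648438], [369.0, 216.1999969482422], [382.6000061035156, 217.3000030517578], [379.3999938964844, 255.5]]
S exp grip [377.99296035 212.02083903] small [372.30380939 250.69430942] head [380.2525934  196.66040079]
[ 0.4421 -0.2546] [0.03903274 0.9992379 ] [242.91241   71.425995]
master [([0.44, -0.156, 0.106], 0.63)]
T exp grip [315.02932457 282.92085782] small [315.58871545 281.44663326] head [314.80171679 283.52069773]
[ 0.4445 -0.2574] [0.016554   0.99986297] [240.0913   69.03523]
master [([0.45, -0.167, 0.145], 0.43)]
122.45
```

The held point is close to upright and its small end is where expected. The rack is now at (0.444,-0.257), 240 × 69 mm, agreed by both views, and the master checks out in its cup. Carrying higher this time.

```bash
sed -i 's/\.11\],o2)/.155],o2)/g; s/at(dest+\[0,0,.04\],o2),rate=.12/at(dest+[0,0,.054],o2),rate=.15/' pts.py
sed -i "s/        h=np.hypot/        if f[2]<-3 or np.hypot(*(xy-g[:2]))>.006: print('  odd, stop'); return False\n        h=np.hypot/" h.py
grep -n "155\|054" pts.py
python3 - <<'E'
from pts import *
T=env.grab_frame('top'); c,v,s=plate(T); print(c,v,s); x=np.array([.444,-.2567])-np.array([.0195,.9998])*.03
d=np.array([*x,.1115]); o=env.read_state()['tool_rot']
env.move_straight(at([x[0],x[1],.285],o),rate=.25); env.move_straight(at(d+[0,0,.054],o),rate=.15)
ok=insert(d,o); print(ok,gp(),env.read_state()['clock'])
E
```

```text
12:                P=[(at(g,o1),o1),(at(g+[0,0,.08],o1),o1),(at(dest+[0,0,.155],o2),o2),(at(dest,o2),o2)]
23:    env.goto(at(dest+[0,0,.155],o2),o2); env.move_straight(at(dest+[0,0,.054],o2),rate=.15)
[ 0.44454762 -0.25712329] [0.01655403 0.999863  ] [239.59958  69.09318]
  ins 0 True dz 46.0 [0.6 0.3 7.9] [0. 0.]
  ins 1 True dz 45.6 [-0.1  0.2  8.2] [1.3 0.7]
  ins 2 True dz 45.6 [0.2 0.3 8.1] [1.3 0.7]
  ins 3 True dz 45.6 [0.3 0.7 8.1] [1.3 0.7]
  ins 4 True dz 45.9 [0.2 0.4 8.3] [1.8 2.2]
  ins 5 True dz 45.9 [-0.2  0.6  8.2] [1.8 2.2]
  ins 6 True dz 46.2 [0.3 0.4 8.7] [1.4 3.6]
  ins 7 True dz 46.2 [-0.2  0.4  8.5] [1.4 3.6]
  ins 8 True dz 46.2 [0.1 0.5 8.4] [1.4 3.6]
  ins 9 True dz 46.2 [-0.   0.8  8.5] [1.4 3.6]
False [ 0.44474881 -0.28163272  0.16028507] 137.35
```

```bash
python3 - <<'E'
from pts import *
o=env.read_state()['tool_rot']; g=gp()
def W():
    a=[];
    for _ in range(4): env.dwell(.03); s=env.read_state(); a.append(np.r_[s['force'],s['wrist_torque']])
    return np.mean(a,0)
env.move_straight(at(g+[0,0,.012],o),rate=.1); w0=W()
env.move_straight(at(g-[0,0,.01],o),rate=.03,force_limit=7); w=W()-w0; s=env.read_state()
print(np.round(w,3)); print('lever x,y mm',-w[4]/w[2]*1e3,w[3]/w[2]*1e3,'TCP rep - gp',(s['position']-gp())*1e3)
S=env.grab_frame('scene'); g=gp(); print('gp',g)
for d in env.trace(S,'point_brown_grip')[:2]:
    ys,xs=np.nonzero(d['mask']); r=cv2.minAreaRect(np.c_[xs,ys].astype(np.float32)); print(round(d['score'],2),len(xs),np.round(cv2.boxPoints(r),1).tolist())
print('exp',proj(S,g),proj(S,g-[0,0,.096]))
for z in range(0,100,12): print(z, np.round(proj(S,g-[0,0,z/1e3]),1),end=' ')
c=np.array([.444,-.2567]);v=np.array([.0195,.9998])
for k in range(4): print('\nrim',k,proj(S,[*(c+v*.06*(k-1.5)),.062]),end='')
cv2.imwrite('pics/q.png',S['image'])
env.move_straight(at(g+[0,0,.03],o),rate=.15); print(env.read_state()['clock'])
E
```

```text
[ 0.226 -0.294  8.034  0.079 -0.435 -0.009]
lever x,y mm 54.18588239322719 9.877633080092918 TCP rep - gp [  9.75194859  -0.72181083 -50.05375598]
gp [ 0.44514399 -0.28174277  0.15806663]
0.57 250 [[438.3999938964844, 223.39999389648438], [442.29998779296875, 192.6999969482422], [453.6000061035156, 194.10000610351562], [449.79998779296875, 224.8000030517578]]
0.22 2101 [[388.20001220703125, 258.70001220703125], [456.3999938964844, 200.3000030517578], [475.70001220703125, 222.8000030517578], [407.5, 281.29998779296875]]
exp [451.39123877 189.43303905] [442.4281403  220.82107204]
0 [451.4 189.4] 12 [450.2 193.6] 24 [449.  197.7] 36 [447.9 201.7] 48 [446.8 205.6] 60 [445.7 209.5] 72 [444.6 213.3] 84 [443.5 217.1] 96 [442.4 220.8] 
rim 0 [458.44363147 208.92168524]
rim 1 [444.20195473 220.21458291]
rim 2 [429.19806861 232.11187237]
rim 3 [413.3691009  244.66340798]138.8667
```

```bash
python3 - <<'E'
from pts import *
from scipy.optimize import least_squares
S=env.grab_frame('scene')
obs=[(np.array([.42825,.01938,.2878]),(372.8,252.3),(375.8,216.7)),(np.array([.44514,-.28174,.15807]),(444.3,221.8),(448.,193.4))]
def X(g,p,t): return g+[p[0],p[3],0]+R.from_euler('xyz',[p[4],p[1],0]).as_matrix()@np.array([0,0,-t])
def res(p):
    e=[]
    for g,b,l in obs:
        e+=list(proj(S,X(g,p,.096+p[2]))-b)
        q=[proj(S,X(g,p,t)) for t in(0,.096)]; f=(l[1]-q[0][1])/(q[1][1]-q[0][1]); e.append(q[0][0]+f*(q[1][0]-q[0][0])-l[0])
    return np.r_[e,p[2]/.002,p[0]/.01,p[3]/.002,p[4]/.03]
r=least_squares(res,[0,0,0,0,0],x_scale=[.005,.1,.002,.002,.03]); p=r.x; print('slip x mm %.1f tilt deg %.1f axial %.1f y %.1f rx %.1f'%(p[0]*1e3,np.degrees(p[1]),p[2]*1e3,p[3]*1e3,np.degrees(p[4])),np.round(r.fun,1))
g=obs[1][0]; print('small rel gp',(X(g,p,.096)-g)*1e3, X(g,p,.096))
E
```

```text
slip x mm 4.8 tilt deg 5.3 axial 0.1 y 0.4 rx 0.6 [ 0.7 -0.2 -0.4 -0.8  0.   0.6  0.1  0.5  0.2  0.3]
small rel gp [ -4.04728145   1.36376635 -95.58744815] [ 0.44109272 -0.28037623  0.06248255]
```

```bash
cat >> h.py <<'E'
def enter(g,o,lim=5):
    """find the mouth: lower small end until inside (dz<38mm), trying offsets"""
    g=np.array(g,float)
    for dx,dy in[(0,0),(4,0),(-4,0),(0,-4),(0,4),(4,-4),(-4,4),(4,4),(-4,-4)]:
        t=g+[dx/1e3,dy/1e3,0]; 
        env.move_straight(at([t[0],t[1],g[2]+.051],o),rate=.08)
        hit=env.move_straight(at([t[0],t[1],g[2]+.034],o),rate=.04,force_limit=lim); dz=gp()[2]-g[2]
        print('  enter',dx,dy,hit,'dz %.1f'%(dz*1e3))
        if not hit or dz<.041: return t
    return None
E
python3 - <<'E'
from pts import *
o=env.read_state()['tool_rot']; M=R.from_euler('y',-5.3,degrees=True).as_matrix()@R.from_euler('xyz',o,degrees=True).as_matrix(); o=eul(M)
g=np.array([.4392,-.2876,.1115])
env.move_straight(at(g+[0,0,.06],o),o,rate=.1)
t=enter(g,o); print(t)
if t is not None: print(insert(t,o,n=7),gp())
print(env.read_state()['clock'],env.read_state()['opening']*87)
E
```

```text
enter 0 0 False dz 33.9
[ 0.4392 -0.2876  0.1115]
  ins 0 True dz 2.7 [-0.3 -0.1 -0. ] [0. 0.]
  ins 1 True dz 0.6 [-0.7  0.7  2.5] [0. 0.]
True [ 0.44018782 -0.28819655  0.11216404]
142.3417 25.180872901537914
```

Brown is home (dz 0.6 mm). Release it and do pink into the next cup.

```bash
sed -i 's/at(g+\[0,0,.08\],o1)/at(g+[0,0,.14],o1)/g; s/    ok=insert(dest,o2,lim=lim)/    dest=enter(dest,o2)\n    if dest is None: return False,o2\n    ok=insert(dest,o2,lim=lim,n=7)/' pts.py
sed -i 's/env.goto(at(g+\[0,0,.08\]-.03\*tool_z(o1),o1),o1)/env.goto(at(g+[0,0,.03]-.03*tool_z(o1),o1),o1)/' pts.py
sed -n 16,34p pts.py
python3 - <<'E'
from pts import *
release(env.read_state()['tool_rot'])
env.move_straight(env.read_state()['position']+[0,0,.05],rate=.25)
ok,o2=run('pink',np.array([.445,-.2275,.1115]),-1)
if ok: release(o2)
print(env.read_state()['clock'])
E
```

```text
a,s,psi,o1,o2,Q=plan(name,dest,psi0); g=G[name]; print(name,a,s,psi)
    env.gripper_to(.47,30); env.goto(at(g+[0,0,.03]-.03*tool_z(o1),o1),o1)
    b=env.move_straight(at(g-.03*tool_z(o1),o1),rate=.15,force_limit=8) 
    b=b or env.move_straight(at(g,o1),rate=.05,force_limit=6); print(' blocked',b,gp())
    f0=F(); env.gripper_to(0,30); st=env.read_state(); print(' grip',st['opening']*87,F()-f0)
    env.move_straight(at(g+[0,0,.14],o1),rate=.12); print(' held',env.read_state()['opening']*87,F()-f0)
    if env.read_state()['opening']*87<20: raise SystemExit('lost')
    env.goto(at(dest+[0,0,.155],o2),o2); env.move_straight(at(dest+[0,0,.054],o2),rate=.15)
    dest=enter(dest,o2)
    if dest is None: return False,o2
    ok=insert(dest,o2,lim=lim,n=7); print(' seated',ok,gp(),'want',dest)
    return ok,o2
def release(o2):
    env.gripper_to(.47); p=env.read_state()['position']; 
    env.move_straight(p-.04*tool_z(o2),rate=.1); env.move_straight(env.read_state()['position']+[0,0,.07])
pink 35 1 -1
 blocked False [0.52971835 0.05781597 0.1105844 ]
 grip 25.087953354631097 [-0.66327541 -2.7112962   2.27394492]
 held 25.12600575487584 [-0.27698699  0.41922473 -2.76068342]
  enter 0 0 False dz 33.8
  ins 0 True dz 9.7 [-0.6 -0.7  0.1] [0. 0.]
  ins 1 True dz 0.2 [ 0.6 -1.8 -0.7] [-1.  -1.1]
 seated True [ 0.44091249 -0.22831575  0.1117609 ] want [ 0.445  -0.2275  0.1115]
156.2583
```

```bash
python3 - <<'E'
from pts import *
ok,o2=run('white',np.array([.3957,.2868,.114]),-4)
if ok:
    env.gripper_to(.47); p=env.read_state()['position']; env.move_straight(p-.05*tool_z(o2),rate=.1); env.move_straight(env.read_state()['position']+[0,0,.07]); env.goto([.42,.02,.30],rot(DN,[0,1,0]))
    from dial import *
    look('pics/d4.png')
    S=env.grab_frame('scene');T=env.grab_frame('top'); c,v,s=plate(T); print(c,v,s)
    for n,q in(('S',S),('T',T)):
        for t in('point_brown_grip','point_pink_grip','point_white_grip','master_grip'):
            for d in env.trace(q,t)[:1]:
                ys,xs=np.nonzero(d['mask']); r=cv2.minAreaRect(np.c_[xs,ys].astype(np.float32)); print(n,t,round(d['score'],2),len(xs),np.round(cv2.boxPoints(r)).tolist())
    for k,X in [('cup%d'%k,[*(c+v*.06*(k-1.5)),.0635]) for k in range(4)]+[('gauge',[.3957,.287,.066])]:
        print(k,'seat',np.round(proj(S,X)),np.round(proj(T,X)),'top',np.round(proj(S,np.array(X)+[0,0,.082])),np.round(proj(T,np.array(X)+[0,0,.082])))
print(env.read_state()['clock'])
E
```

```text
white 35 1 11
 blocked False [0.53069586 0.11056009 0.1100856 ]
 grip 25.15517455049952 [0.32181547 1.52202651 0.57061167]
 held 25.277832143341385 [-0.01953238  0.12739488 -2.73349786]
  enter 0 0 False dz 33.6
  ins 0 True dz 16.2 [-1.5  0.6 -0.1] [0. 0.]
  ins 1 True dz 8.3 [-1.5  0.4 -0.2] [-1.4  0.6]
  ins 2 True dz -0.7 [-1.   2.2 -1.2] [-2.8  1. ]
 seated True [0.391485   0.28586204 0.11345907] want [0.3957 0.2868 0.114 ]
red 0 829 (np.float64(259.56694813027747), np.float64(94.79734620024125))
red 1 543 (np.float64(263.15837937384896), np.float64(101.65193370165746))
zero_mark [([0.5075, 0.2817, 0.0976], 0.89), ([0.5077, 0.278, 0.0938], 0.62)]
pointer_tip [([0.4573, 0.292, 0.0176], 0.31), ([0.4447, -0.2584, 0.0112], 0.57)]
bezel_grip [([0.5083, 0.2785, 0.0997], 0.62), ([0.5081, 0.2797, 0.0959], 0.58)]
[ 0.44460696 -0.25695398] [0.01789993 0.9998398 ] [239.11386  68.92501]
S point_brown_grip 0.7 322 [[436.0, 221.0], [447.0, 190.0], [457.0, 193.0], [447.0, 224.0]]
S point_pink_grip 0.9 385 [[421.0, 234.0], [430.0, 201.0], [442.0, 205.0], [433.0, 238.0]]
S point_white_grip 0.87 500 [[270.0, 361.0], [286.0, 361.0], [286.0, 396.0], [270.0, 396.0]]
S master_grip 0.83 357 [[406.0, 247.0], [414.0, 214.0], [425.0, 217.0], [417.0, 249.0]]
T point_brown_grip 0.66 2307 [[379.0, 288.0], [380.0, 259.0], [480.0, 263.0], [478.0, 292.0]]
T point_pink_grip 0.67 182 [[416.0, 269.0], [433.0, 269.0], [433.0, 280.0], [416.0, 280.0]]
T point_white_grip 0.59 191 [[188.0, 287.0], [206.0, 287.0], [206.0, 298.0], [188.0, 298.0]]
T master_grip 0.58 135 [[391.0, 269.0], [405.0, 269.0], [405.0, 279.0], [391.0, 279.0]]
cup0 seat [458. 208.] [472. 277.] top [467. 182.] [484. 278.]
cup1 seat [444. 220.] [447. 276.] top [452. 193.] [457. 277.]
cup2 seat [429. 231.] [421. 275.] top [436. 205.] [429. 276.]
cup3 seat [413. 244.] [396. 274.] top [420. 217.] [402. 275.]
gauge seat [280. 388.] [201. 291.] top [278. 364.] [192. 293.]
170.85
```

```bash
python3 - <<'E'
from h import *
a=cv2.imread('pics/d3.png').astype(int);b=cv2.imread('pics/d4.png').astype(int);d0=cv2.imread('pics/d1.png').astype(int)
for n,x in(('d3-d4',np.abs(a-b)),('d3-d1',np.abs(a-d0))):
    m=x.max(2); print(n,m.mean(),(m>60).sum(),m[100:240,100:310].max(),(m[100:240,100:310]>60).sum())
for n,i in(('d3',a),('d4',b)):
    g=i[:,:400].max(2); ys,xs=np.nonzero((g<110)); k=(np.hypot(xs-193,ys-190)<115)&(np.hypot(xs-193,ys-190)>22); xs,ys=xs[k],ys[k]
    vx,vy,x0,y0=cv2.fitLine(np.c_[xs,ys].astype(np.float32),2,0,.01,.01).ravel(); print(n,len(xs),np.degrees(np.arctan2(vx,-vy))%180,x0,y0)
S=env.grab_frame('scene')
def up(thing,base):
    for d in env.trace(S,thing)[:1]:
        ys,xs=np.nonzero(d['mask']); q=np.array([(xs[ys==y].mean(),y) for y in range(ys.min()+4,ys.max()-4)]); f=np.polyfit(q[:,1],q[:,0],1)[0]
        e=proj(S,np.array(base)+[0,0,.07])-proj(S,np.array(base)+[0,0,.01]); print(thing,'slope',round(f,3),'exp',round(e[0]/e[1],3))
c=np.array([.4446,-.257]);v=np.array([.0179,.9998])
for t,k in(('point_brown_grip',1),('point_pink_grip',2),('master_grip',3)): up(t,[*(c+v*.06*(k-1.5)),.0635])
up('point_white_grip',[.3957,.287,.066]); print(env.read_state()['clock'])
E
```

```text
d3-d4 4.6974625 6576 8 0
d3-d1 8.913021875 3794 51 0
d3 250 68.99682 147.644 205.332
d4 220 68.95444 147.59546 205.45909
point_brown_grip slope -0.291 exp -0.288
point_pink_grip slope -0.218 exp -0.264
master_grip slope -0.24 exp -0.236
point_white_grip slope 0.078 exp 0.088
171.1
```

The dial is unchanged and brown, master and white stand upright. Pink looks slightly off, so I'll press the three heads gently from above to check their heights.

```bash
python3 - <<'E'
from h import *
c=np.array([.4446,-.257]);v=np.array([.0179,.9998])
env.gripper_to(0,20)
for n,xy,top in(('pink',c+v*.03,.1455),('brown',c-v*.03,.1455),('white',np.array([.3957,.287]),.148)):
    P=np.array([*xy,top-L+.06]); o=best_rot(P,DN,[0,1,0] if n!='white' else [0,1,0]); env.goto(P,o)
    env.move_straight(P-[0,0,.045],rate=.15)
    h=env.move_straight(P-[0,0,.064],rate=.03,force_limit=8); print(n,h,'top-nominal mm',(env.read_state()['position'][2]+L-top)*1e3)
    env.move_straight(P,rate=.15)
env.goto([.42,.05,.30],rot(DN,[0,1,0]))
S=env.grab_frame('scene')
for t,b in(('point_brown_grip',[*(c-v*.03),.0635]),('point_pink_grip',[*(c+v*.03),.0635]),('point_white_grip',[.3957,.287,.066])):
    for d in env.trace(S,t)[:1]:
        ys,xs=np.nonzero(d['mask']); q=np.array([(xs[ys==y].mean(),y) for y in range(ys.min()+4,ys.max()-4)]); f=np.polyfit(q[:,1],q[:,0],1)[0]
        e=proj(S,np.array(b)+[0,0,.07])-proj(S,np.array(b)+[0,0,.01]); print(t,round(f,3),round(e[0]/e[1],3))
from dial import look; look('pics/d5.png')
a=cv2.imread('pics/d3.png').astype(int);b=cv2.imread('pics/d5.png').astype(int);print(np.abs(a-b).max(2)[100:240,100:310].max(),env.read_state()['clock'])
E
```

```text
pink True top-nominal mm -0.9740917281252648
brown True top-nominal mm -1.057742085559199
white True top-nominal mm -1.6546890240161927
point_brown_grip -0.315 -0.288
point_pink_grip -0.255 -0.264
point_white_grip 0.084 0.088
red 0 823 (np.float64(258.8736330498177), np.float64(95.2089914945322))
red 1 562 (np.float64(263.62989323843414), np.float64(101.58185053380782))
zero_mark [([0.5072, 0.2826, 0.0984], 0.66)]
pointer_tip []
bezel_grip [([0.5075, 0.2793, 0.0995], 0.55), ([0.5102, 0.2796, 0.0984], 0.98)]
49 183.125
```

```bash
python3 - <<'E'
from h import *
print(env.close_job())
E
```

```text
the job is handed in; nothing more can be done
None
```

I handed the job in at about 183 s, but the hand-in call returned no verdict: by my last measurements the dial is zeroed with the master back in its brass-rimmed cup, white is home in the gauge, and brown and pink are home in grey cups 1 and 2 (green was absent). I did push the rack about 10 cm with a carried point; the master stayed upright in its cup.

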